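# Free the locked sample drawer with the release pin and index the tall vial to the mark

## Task

The sample loader's drawer is locked: take the release pin from its stand and push it down through the small hole in the loader's top so that the spring latch lets the drawer go, then pull the drawer out all the way to its stop. Pull the ratchet lever toward the drawer's front by its paddle in repeated full strokes, letting it spring back each time, until the tall vial stands at the black pointer just inside the drawer front; do not turn the carousel directly or touch the vials. Finish with the pin standing in its stand again, the drawer left fully out, and the other things on the table undisturbed.

Things in the scene. Friction and masses are not known exactly. Their poses are not given: they have to be found in the camera images.
- pin: Release pin, 110 g, upright in its stand: steel dowel 10 mm in diameter, 80 mm long, below a round steel collar (26 mm in diameter, 6 mm thick) and a black square grip 20 x 20 mm, 45 mm tall. Origin at the centre of the dowel's lower tip, z up along the pin; the grip spans 86 to 131 mm, x and y axes square to its flat sides.
- stand_hole (a point): Centre of the mouth of the through hole (19 mm wide) in the fixed grey stand, a block 70 x 60 mm and 85 mm tall; z axis up. The pin's collar rests on the block's top, so the pin's tip is then 80 mm below this point (5 mm above the table) and the grip begins 6 mm above it.
- release_hole (a point): Centre of the mouth of the 18 mm wide release hole in a 6 mm thick grey plate, flush with the 130 mm high top of the fixed white loader housing (260 mm deep, 320 mm wide; from 160 mm behind this point its top is 22 mm higher). z up; -x is the way the drawer comes out, +y to the left seen from the robot. The housing's front face is 25 mm away in -x.
- latch: Steel spring latch under the release hole, moving vertically. Origin on the hole's axis at table height at rest (z = 0; -20 mm fully pressed). Its round pad, 18 mm across, is centred 20 mm below the hole's mouth. Pressed down about 9 mm or more (pin tip 29 mm or more below the mouth; stop at 40 mm) it frees the drawer; this takes about 5 to 10 N.
- drawer (a joint): Drawer travel in m: 0 shut and latched, 0.135 out at its stop. Once unlatched, a spring throws it out to 0.05 to 0.08; from there it slides with 2 to 4 N and stays where left. White front panel, 300 mm wide, 12 mm thick, top 118 mm above the table, with a low tray behind that carries the carousel.
- handle (a point): Middle of the drawer's horizontal bar handle (110 mm long along y, about 10 mm thick), 35 mm in front of the panel and 95 mm above the table; moves with the drawer. Axes as those of the release hole: -x is the way the drawer opens. Between bar and panel is a gap of about 28 mm, open from above; both bar ends are joined to the panel.
- lever (a joint): Ratchet lever angle in rad: 0 at rest (a spring returns it; 2 to 5 N at the paddle), 0.61 at its stop. Turns about the carousel's axis, counter-clockwise from above. Each full stroke to the stop turns the carousel one tooth, 30 degrees counter-clockwise (the first 5 degrees are idle); a pawl holds the carousel while the lever returns.
- paddle (a point): Middle of the top edge (100 mm above the table) of the lever's upright aluminium paddle, 32 mm wide along x, 5 mm thick along y, reaching down to 22 mm; 106 mm from the carousel's axis, on its left seen from the robot. +y is the working stroke (toward the drawer front, 64 mm long), +x away from the axis. With the drawer out, 35 mm are free behind it, before the housing.
- carousel: White round carousel, 124 mm across, with 12 pockets on a circle of 48 mm radius, 30 degrees apart, rims 56 mm above the table. Origin on its vertical axis at table height. It moves with the drawer and is turned only by the lever.
- mark (a point): Floor of the pocket place beside the black pointer that stands just inside the middle of the drawer front, 30 mm above the table; moves with the drawer but does not turn with the carousel. It lies 48 mm from the carousel's axis, on the side of the drawer front.
- tall_vial: The tall amber vial with a white cap: 14 mm in diameter, 80 mm tall, loose in a carousel pocket, its foot (origin, centre of its underside) 30 mm above the table. At the start it stands two, three or four pockets before the mark (60, 90 or 120 degrees clockwise of it seen from above).
- short_vial_a: Short amber vial with a white cap, 14 mm in diameter, 45 mm tall, in another pocket; origin at the centre of its underside.
- short_vial_b: Short amber vial like the other, in another pocket.
- reagent_bottle: Bystander: bottle 60 mm in diameter, 110 mm tall, origin at the centre of its underside.
- jar: Bystander: jar 68 mm in diameter, 80 mm tall, origin at the centre of its underside.
- tip_box: Bystander: grey box 90 x 120 x 60 mm, origin at the centre of its underside.
There are look-alikes about, which are no part of the job. Of the things like the pin, leave any that is yellow; of the rest the larger one is meant.

How it is judged:
By the outcome, as a careful person would: the job done as asked, in the order asked, and still so for the second after the job is handed in, with the robot touching nothing.
It also fails if it takes over 67 s, if anything falls off the work surface, if the arm or the gripper's body presses on something with over 40 N, if the wrist force passes 120 N, or if a joint passes its speed limit or range.

## Robot

A 6-joint arm with a two-finger parallel gripper is mounted at the origin on the work surface. World frame = base frame: x ahead of the robot, y to its left, z up, the work surface at z = 0. Lengths are in m, angles in rad, forces in N, time in s.
With the tool pointing down it reaches from about 0.35 to 0.925 m from the base axis. Payload 6.4 kg.
Tool frame: the origin (TCP) lies between the finger pads; the fingertips stand 17 mm ahead of it and the grasp point (between the pads) lies 2 mm behind it; z points along the fingers, y is the direction in which the jaws open and shut (so a half turn about z gives the same grasp; the last joint's range is limited). The gripper opens to 85 mm and grips with 20 to 120 N. Pads are 22 mm wide; open, the fingers measure 114 mm over their backs; the gripper's body (76 mm by 85 mm) begins 54 mm behind the grasp point. The pads swing forward as they close: fully open they stand 13 mm farther back than shut.
Start: joints at [1.008, 0.245, 1.558, -0, 1.339, -0.174], TCP at [0.246, 0.601, 0.248] pointing down, gripper open.
Joint ranges: [-3.13, 3.13], [-1.02, 2.26], [0.13, 2.54], [-0.95, 4.09], [0.21, 2.88], [-2.74, 2.74]. Speed limits (rad/s): [2.57, 2.57, 3.14, 3.14, 3.14, 3.14].

## Interface

Orientations are given as a unit quaternion [w, x, y, z].
In Python, from rig import ctrl gives the robot as it stands. The module is installed in compiled form; this text tells all that it offers.
- The arm moves only by the tool apply_moves, never from a script. Its argument "moves" is a list of rows, each a list of 6 numbers: the shift along the world's x, y, z in m, then the turn, a rotation vector about the world's x, y, z in degrees. In form: [[tx, ty, tz, ax, ay, az], ...]. A call has 1 to 12 rows; each row shifts and turns the commanded pose from where the row before left it; what a row does not reach is not made up. A row lasts 1/12 s, in which the tool goes at most 41.7 mm and 7.16 degrees, less where a joint would pass 70% of its speed; a pose out of reach is approached as far as the arm can. A call with a gripper value outside its range is refused whole. "fingers" is the finger opening in m, from 0 to 0.0854, set as the call begins (left out, the last holds). The fingers move at their own pace and stop on an object; "newtons" is the grip in N (left out, the last holds). Time passes only in rows, so rows that do not move let the fingers close. It gives the time, the measured TCP pose, the force and the opening at its end, in the units of the state.
- ctrl.state(): the state, without advancing time (a new reading comes with each control period).
- ctrl.snapshot(name): name is "scene" or "top" or "wrist"; returns a dict with "image" (384x512x3 uint8, red, green, blue), "depth" (384x512 float32, m along the optical axis (not along the pixel's ray), 0 where there is no reading), "fx", "fy", "cx", "cy" (pixels), "rvec" (rotation vector, rad) and "tvec" (3), from world to camera coordinates, as OpenCV has them. Camera axes: x right, y down, z forward; pixel columns grow to the right and rows downward; lengths in m; the calibration is good to about 2 mm. A picture is of the moment at which its call begins.
- ctrl.finish_job(): hands the job in, once; it reports no verdict.
Trained networks look in a picture, given as the dict that the camera call returned (one of the last four; its "shot" number tells which), for a name from the list of things; names that differ only in an ending like _2 or _b are one class to them, and where a whole thing is asked for, a point or a joint stands for the part that bears it (a point fixed in the world has none). Each returns a list of dicts, best first, with "conf" (0 to 1); they miss things now and then, are a little off and sometimes report something else, mostly with a low value. They report only what shows in the picture. A call takes as long as a camera call. They do not tell look-alikes from the thing itself.
- ctrl.spot_in(picture, query): "pixel" ([column, row] in pixels, amid what is visible of it).
The state is a dict: "time": time; "qpos": joint angles; "qd": joint speeds; "joint_efforts": joint torques, N m; "tool_pos": TCP position; "ee_rot": TCP orientation; "wrist_force": force on the tool from outside, world axes, zero at the start; "ft_torque": the same for the moment, N m; "finger_gap": finger opening in m.
Only numpy, scipy, OpenCV 4.12 (cv2) and the standard library are available. Lean on these libraries where they do the work, as an engineer would, in place of code of your own. Each camera call takes 0.05 s, during which the arm holds its last target.

## Working session

There is one attempt and no reset: what is moved stays moved. The work goes in short steps, Python scripts to look and compute and a tool call to move; the robot and the scene stay as the last step left them, time stands still between calls to the robot, and variables do not carry over. Pictures are saved under pics/ and viewed, and the job is handed in when it is done.

Besides the shell and the picture viewer there is one more tool, called after "Call:" by a JSON object that holds its "op" and its "data", one argument or row to a line. apply_moves: Moves the arm, as the interface text tells. Its arguments: {"type":"object","properties":{"moves":{"type":"array"},"fingers":{"type":"number"},"newtons":{"type":"number"}},"required":["moves"]}

```bash
mkdir -p pics; cat > h.py <<'E'
import numpy as np, cv2, pickle
from rig import ctrl
def snap(n,f):
    p=ctrl.snapshot(n); cv2.imwrite('pics/'+f+'.png',p['image'][:,:,::-1]); pickle.dump(p,open('pics/'+f+'.pkl','wb')); return p
def load(f): return pickle.load(open('pics/'+f+'.pkl','rb'))
def cloud(p):
    R=cv2.Rodrigues(np.array(p['rvec'],float))[0]; t=np.array(p['tvec'],float).ravel()
    d=p['depth']; v,u=np.mgrid[:d.shape[0],:d.shape[1]]
    c=np.stack([(u-p['cx'])/p['fx']*d,(v-p['cy'])/p['fy']*d,d],-1)
    w=(c-t)@R; w[d==0]=np.nan; return w
def proj(p,X):
    return cv2.projectPoints(np.array(X,float).reshape(-1,3),np.array(p['rvec'],float),np.array(p['tvec'],float),np.array([[p['fx'],0,p['cx']],[0,p['fy'],p['cy']],[0,0,1.]]),None)[0].reshape(-1,2)
E
python3 - <<'E'
from h import *
for n in ['scene','top','wrist']:
    p=snap(n,n+'0')
    w=cloud(p)
    print(n,'cam pos',-cv2.Rodrigues(np.array(p['rvec'],float))[0].T@np.array(p['tvec']).ravel())
    for q in ['pin','handle','drawer','paddle','reagent_bottle','jar','tip_box','tall_vial']:
        for r in ctrl.spot_in(p,q):
            u,v=np.round(r['pixel']).astype(int); print(q,r['pixel'],round(r['conf'],2),w[v,u].round(3))
s=ctrl.state();print(s)
E
```

```text
scene cam pos [ 1.22957725 -0.44329534  0.80531836]
pin [170.7, 193.6] 0.8 [ 0.471 -0.164  0.086]
pin [176.2, 207.9] 0.66 [ 0.526 -0.178  0.081]
pin [143.7, 211.6] 0.65 [ 0.53  -0.266  0.124]
handle [259.3, 182.0] 0.54 [0.592 0.061 0.098]
drawer [261.5, 185.0] 0.67 [0.627 0.044 0.119]
reagent_bottle [302.9, 222.2] 0.68 [0.807 0.033 0.129]
reagent_bottle [117.4, 291.4] 0.55 [ 0.675 -0.408  0.075]
jar [311.6, 129.3] 0.7 [0.437 0.43  0.057]
tip_box [342.2, 158.9] 0.95 [0.632 0.381 0.059]
top cam pos [0.36109034 0.02707186 1.53447604]
pin [335.6, 211.7] 0.6 [ 0.514 -0.178  0.097]
pin [121.3, 249.2] 0.59 [0.422 0.444 0.086]
pin [333.6, 231.0] 0.48 [ 0.457 -0.166  0.126]
handle [253.3, 177.9] 0.97 [0.623 0.06  0.073]
drawer [255.2, 174.6] 0.87 [0.624 0.053 0.115]
reagent_bottle [406.7, 166.3] 0.73 [ 0.646 -0.395  0.088]
reagent_bottle [134.8, 188.4] 0.59 [0.603 0.414 0.061]
jar [118.6, 250.7] 0.91 [0.417 0.451 0.081]
tip_box [134.1, 190.2] 0.64 [0.598 0.418 0.055]
wrist cam pos [0.17825467 0.62918585 0.37376166]
jar [192.9, 321.5] 0.79 [0.396 0.464 0.061]
{'time': 1.35, 'qpos': array([ 1.00791788e+00,  2.45102768e-01,  1.55778016e+00, -3.95896315e-05,
        1.33869007e+00, -1.74132086e-01]), 'qd': array([-0.00040558,  0.00052667,  0.00139949, -0.00108354,  0.00013217,
        0.00030803]), 'joint_efforts': array([ 3.14764502e-04, -4.29511964e+01, -3.26422226e+01, -1.61535290e-04,
        4.54228184e-04,  1.55041113e-05]), 'tool_pos': array([0.24640186, 0.60150822, 0.24829916]), 'ee_rot': array([2.15098360e-05, 1.93147089e-01, 9.81169813e-01, 2.22576582e-06]), 'wrist_force': array([ 0.37052435, -0.15005705, -0.03679348]), 'ft_torque': array([-0.00672629,  0.06317416,  0.02079068]), 'finger_gap': 0.08564369495489131}
```

View pictures.

```bash
python3 - <<'E'
from h import *
for n in ['scene0','top0']:
    im=load(n)['image'][:,:,::-1]
    if n=='scene0': c=im[90:330,80:400]
    else: c=im[100:290,90:440]
    cv2.imwrite(f'pics/{n}c.png',cv2.resize(c,None,fx=2.2,fy=2.2,interpolation=cv2.INTER_CUBIC))
E
```

```text
(no output)
```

View pics/scene0c.png

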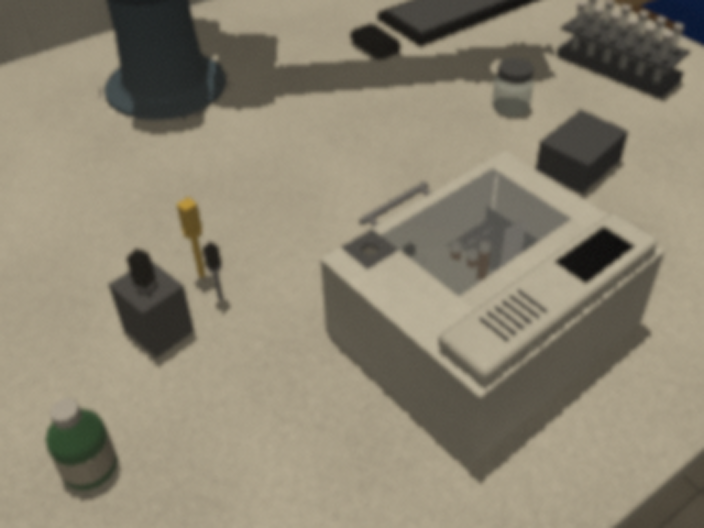

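View pics/top0c.png

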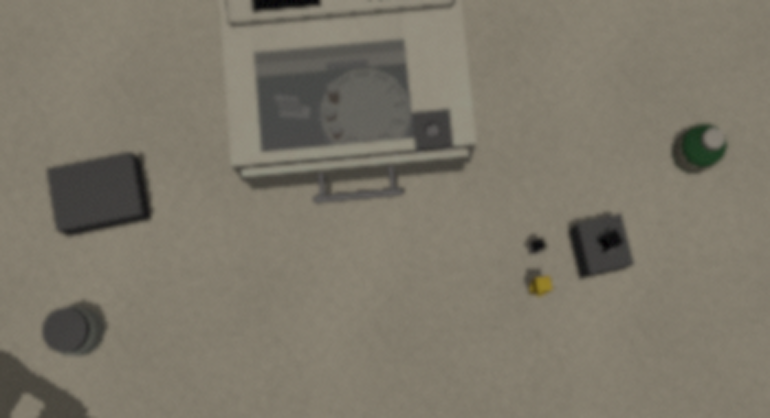

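```bash
python3 - <<'E'
from h import *
def pr(n,x0,x1,y0,y1,z0,z1):
    p=load(n);w=cloud(p);m=(w[...,0]>x0)&(w[...,0]<x1)&(w[...,1]>y0)&(w[...,1]<y1)&(w[...,2]>z0)&(w[...,2]<z1)
    q=w[m]; 
    if len(q)<4: print(n,len(q));return
    r=cv2.minAreaRect((q[:,:2]*1000).astype(np.float32)); print(n,len(q),q.mean(0).round(4),np.ptp(q,0).round(3),r)
for n in ['top0','scene0']:
    print('pin');pr(n,.44,.62,-.33,-.2,.105,.2)
    print('stand');pr(n,.42,.64,-.36,-.18,.075,.09)
    print('housing');pr(n,.58,1,-.2,.35,.12,.14)
    print('panel top');pr(n,.55,.7,-.2,.35,.112,.122)
    print('handle');pr(n,.5,.605,-.1,.25,.07,.11)
    print('housing back');pr(n,.6,1,-.2,.35,.145,.16)
E
python3 - <<'E'
from h import *
p=load('top0'); im=p['image'][:,:,::-1]
a=im[140:190,260:310]; cv2.imwrite('pics/a.png',cv2.resize(a,None,fx=10,fy=10,interpolation=cv2.INTER_CUBIC))
E
```

```text
pin
top0 65 [ 0.517  -0.2613  0.1329] [0.024 0.024 0.041] ((517.68408203125, -262.80084228515625), (19.71631622314453, 20.056556701660156), 28.85733413696289)
stand
top0 378 [ 0.517  -0.2615  0.086 ] [0.103 0.119 0.015] ((508.7566833496094, -233.1615753173828), (74.71786499023438, 132.30596923828125), 16.512094497680664)
housing
top0 7273 [0.7287 0.0728 0.1314] [0.291 0.335 0.02 ] ((758.5863647460938, 74.44999694824219), (273.5065002441406, 320.35870361328125), 4.065834999084473)
panel top
top0 387 [0.6299 0.0645 0.1178] [0.063 0.316 0.01 ] ((645.1328125, 66.51461791992188), (46.123130798339844, 316.8616638183594), 4.240942001342773)
handle
top0 173 [0.5894 0.065  0.101 ] [0.024 0.116 0.018] ((592.1044921875, 63.080196380615234), (116.25120544433594, 23.89342498779297), 89.1850814819336)
housing back
top0 2328 [0.8533 0.08   0.1536] [0.087 0.301 0.015] ((854.4962158203125, 81.03121948242188), (72.48697662353516, 300.0121154785156), 3.761970043182373)
pin
scene0 132 [ 0.523  -0.2643  0.1253] [0.023 0.025 0.034] ((518.462158203125, -263.29248046875), (22.465070724487305, 22.07343482971
[... 151 characters left out ...]
, 127.28164672851562), 15.303168296813965)
housing
scene0 6388 [0.749  0.0527 0.1301] [0.281 0.338 0.02 ] ((765.4456176757812, 75.50862884521484), (262.5281677246094, 323.3006896972656), 3.9688544273376465)
panel top
scene0 68 [ 0.6479 -0.0139  0.1176] [0.087 0.31  0.009] ((626.6167602539062, 54.945556640625), (60.16704177856445, 317.5296630859375), 15.825555801391602)
handle
scene0 144 [0.5916 0.0618 0.0985] [0.023 0.118 0.015] ((592.7398681640625, 63.14619064331055), (22.608991622924805, 118.27950286865234), 0.5652406811714172)
housing back
scene0 2645 [0.8601 0.0658 0.1521] [0.089 0.301 0.013] ((856.606689453125, 81.20353698730469), (69.69654846191406, 300.558349609375), 4.14254093170166)
```

View pics/a.png

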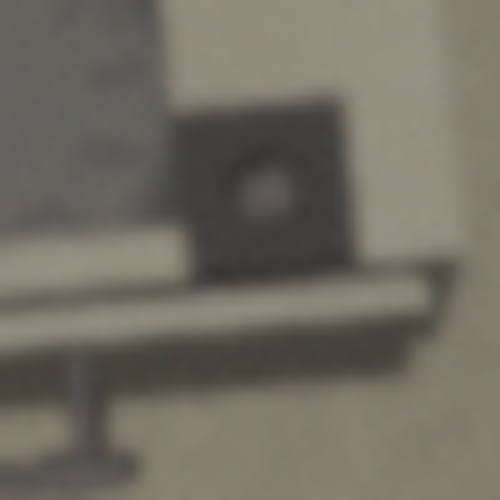

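```bash
python3 - <<'E'
from h import *
from scipy.spatial.transform import Rotation as Ro
p=load('wrist0'); s=ctrl.state()
q=s['ee_rot'];R=Ro.from_quat([q[1],q[2],q[3],q[0]]).as_matrix(); print(R.round(3))
Rc=cv2.Rodrigues(np.array(p['rvec'],float))[0]; c=-Rc.T@np.array(p['tvec']).ravel()
print('cam in tool',R.T@(c-s['tool_pos']),'axis in tool',R.T@Rc[2], p['fx'],p['cx'],p['cy'])
w=cloud(p); print(w[10,256],w[380,256])
t=load('top0'); R2=cv2.Rodrigues(np.array(t['rvec'],float))[0];c2=-R2.T@np.array(t['tvec']).ravel()
d=R2.T@np.array([(286.5-t['cx'])/t['fx'],(159-t['cy'])/t['fy'],1]); print('hole',c2+d*(.13-c2[2])/d[2], t['fx'])
E
```

```text
[[-0.925  0.379  0.   ]
 [ 0.379  0.925 -0.   ]
 [-0.     0.    -1.   ]]
cam in tool [ 0.07354781 -0.00021501 -0.12546554] axis in tool [-2.88423213e-01  2.73222835e-04  9.57502990e-01] 306.9316800392186 250.5011336379077 189.3757733319687
[0.10206419 0.66651174 0.02215565] [0.2357846  0.60700082 0.31943038]
hole [ 0.66634484 -0.03828787  0.13      ] 499.6636939472223
```

View pics/wrist0.png

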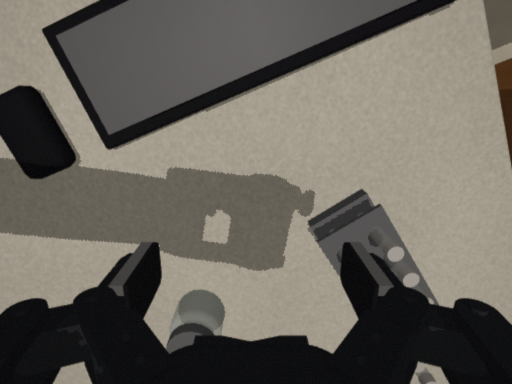

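Call:
{"op": "apply_moves", "data": {
  "moves": [
    [0.0123,-0.0378,0.001,0,0,0],
    [0.0123,-0.0378,0.001,0,0,0],
    [0.0123,-0.0378,0.001,0,0,0],
    [0.0123,-0.0378,0.001,0,0,0],
    [0.0123,-0.0378,0.001,0,0,0],
    [0.0123,-0.0378,0.001,0,0,0],
    [0.0123,-0.0378,0.001,0,0,0],
    [0.0123,-0.0378,0.001,0,0,0],
    [0.0123,-0.0378,0.001,0,0,0],
    [0.0123,-0.0378,0.001,0,0,0],
    [0.0123,-0.0378,0.001,0,0,0],
    [0.0123,-0.0378,0.001,0,0,0]
  ]
}}

```text
time: 2.35
tool_pos: [0.3941, 0.1461, 0.2607]
ee_rot: [0.001, 0.193, 0.981, 0.0]
wrist_force: [1.5, 0.3, 0.7]
finger_gap: 0.0853
```

Call:
{"op": "apply_moves", "data": {
  "moves": [
    [0.0123,-0.0378,0.001,0,0,-4],
    [0.0123,-0.0378,0.001,0,0,-4],
    [0.0123,-0.0378,0.001,0,0,-4],
    [0.0123,-0.0378,0.001,0,0,-4],
    [0.0123,-0.0378,0.001,0,0,-4],
    [0.0123,-0.0378,0.001,0,0,-4],
    [0.0123,-0.0378,0.001,0,0,-4],
    [0.0123,-0.0378,0.001,0,0,-4],
    [0.0123,-0.0378,0.001,0,0,-4],
    [0.0123,-0.0378,0.001,0,0,-4],
    [0.0123,-0.0378,0.001,0,0,0],
    [0.0123,-0.0378,0.001,0,0,0]
  ]
}}

```text
time: 3.35
tool_pos: [0.5418, -0.3078, 0.2723]
ee_rot: [0.0, 0.517, 0.856, 0.0]
wrist_force: [1.3, 0.3, 0.8]
finger_gap: 0.0853
```

```bash
python3 - <<'E'
from h import *
p=snap('wrist','w1'); s=ctrl.state(); print(s['tool_pos'],s['ee_rot'],s['time'],s['qpos'])
w=cloud(p)
def pr(x0,x1,y0,y1,z0,z1):
    m=(w[...,0]>x0)&(w[...,0]<x1)&(w[...,1]>y0)&(w[...,1]<y1)&(w[...,2]>z0)&(w[...,2]<z1)
    q=w[m]; r=cv2.minAreaRect((q[:,:2]*1000).astype(np.float32)); print(len(q),q.mean(0).round(4),np.median(q[:,2]),r,cv2.boxPoints(r))
pr(.48,.56,-.3,-.22,.13,.142)
pr(.47,.57,-.31,-.215,.082,.088)
E
```

```text
[ 0.54269676 -0.31399692  0.2717434 ] [ 0.00145651  0.51910925  0.85470547 -0.00142464] 3.4 [-0.70418847  0.17208853  1.59921178 -0.00240395  1.36696696 -1.18288267]
573 [ 0.5165 -0.2627  0.1356] 0.1357323725843891 ((516.3685913085938, -263.1025085449219), (19.36536979675293, 20.020286560058594), 27.968050003051758) [[ 503.1222  -258.80243]
 [ 512.5113  -276.48456]
 [ 529.615   -267.4026 ]
 [ 520.2259  -249.72046]]
3667 [ 0.516  -0.2618  0.0849] 0.0849109664940417 ((516.7211303710938, -263.14111328125), (70.0860595703125, 60.14567947387695), 10.930791854858398) [[ 476.6114  -240.25887]
 [ 488.01642 -299.3133 ]
 [ 556.8309  -286.02338]
 [ 545.42584 -226.96893]]
```

View pics/w1.png

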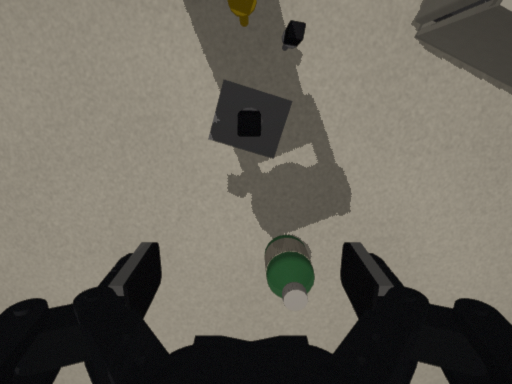

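Call:
{"op": "apply_moves", "data": {
  "moves": [
    [-0.006,0.01,0,0,0,0.5],
    [-0.006,0.01,0,0,0,0],
    [-0.006,0.01,0,0,0,0],
    [-0.006,0.01,0,0,0,0],
    [0,0,-0.03,0,0,0],
    [0,0,0,0,0,0],
    [0,0,0,0,0,0]
  ]
}}

```text
time: 3.98
tool_pos: [0.5167, -0.265, 0.2408]
ee_rot: [-0.002, 0.513, 0.858, 0.0]
wrist_force: [0.4, -1.0, -0.0]
finger_gap: 0.0852
```

```bash
python3 - <<'E'
from h import *
s=ctrl.state(); print(s['tool_pos'],s['ee_rot'],s['time'])
E
```

```text
[ 0.51670411 -0.26495543  0.24075555] [-2.00213906e-03  5.13342924e-01  8.58181203e-01  2.35474437e-04] 3.9833
```

Call:
{"op": "apply_moves", "data": {
  "moves": [
    [0,0.002,-0.03,0,0,0.5],
    [0,0,-0.03,0,0,0],
    [0,0,-0.025,0,0,0],
    [0,0,-0.02,0,0,0],
    [0,0,-0.012,0,0,0],
    [0,0,-0.008,0,0,0],
    [0,0,0,0,0,0],
    [0,0,0,0,0,0]
  ]
}}

```text
time: 4.65
tool_pos: [0.5183, -0.2643, 0.1184]
ee_rot: [0.001, 0.51, 0.86, -0.0]
wrist_force: [1.0, -0.6, 0.7]
finger_gap: 0.0856
```

Call:
{"op": "apply_moves", "data": {
  "moves": [
    [0,0,0,0,0,0],
    [0,0,0,0,0,0],
    [0,0,0,0,0,0],
    [0,0,0,0,0,0],
    [0,0,0,0,0,0],
    [0,0,0,0,0,0],
    [0,0,0,0,0,0],
    [0,0,0,0,0,0]
  ],
  "fingers": 0.01,
  "newtons": 60
}}

```text
time: 5.32
tool_pos: [0.5178, -0.2638, 0.1177]
ee_rot: [0.0, 0.51, 0.86, -0.0]
wrist_force: [-0.4, -0.8, 3.0]
finger_gap: 0.0189
```

Call:
{"op": "apply_moves", "data": {
  "moves": [
    [0,0,0.015,0,0,0],
    [0,0,0.03,0,0,0],
    [0,0,0.04,0,0,0],
    [0,0,0.04,0,0,0],
    [0,0,0.04,0,0,0],
    [0.02,0.021,0,0,0,0],
    [0.0245,0.026,0,0,0,0],
    [0.0245,0.026,0,0,0,0],
    [0.0245,0.026,0,0,0,0],
    [0.0245,0.026,0,0,0,0],
    [0.0245,0.026,0,0,0,0],
    [0.0245,0.026,0,0,0,0]
  ]
}}

```text
time: 6.32
tool_pos: [0.6853, -0.0851, 0.2813]
ee_rot: [-0.001, 0.51, 0.86, -0.0]
wrist_force: [0.6, -1.4, -0.8]
finger_gap: 0.0194
```

Call:
{"op": "apply_moves", "data": {
  "moves": [
    [0.005,0.005,0,0,0,0],
    [0,0,0,0,0,0],
    [0,0,0,0,0,0],
    [0,0,0,0,0,0]
  ]
}}

```text
time: 6.65
tool_pos: [0.6888, -0.0827, 0.2818]
ee_rot: [-0.0, 0.51, 0.86, -0.0]
wrist_force: [0.0, -0.3, -1.9]
finger_gap: 0.0189
```

```bash
python3 - <<'E'
from h import *
p=snap('wrist','w2'); p2=snap('scene','s2'); s=ctrl.state(); print(s['tool_pos'],s['ee_rot'],s['time'],s['wrist_force'])
w=cloud(p)
im=p['image'][:,:,::-1]; cv2.imwrite('pics/w2c.png',cv2.resize(im[40:384,130:400],None,fx=1.7,fy=1.7,interpolation=cv2.INTER_CUBIC))
E
```

```text
[ 0.68886558 -0.08297803  0.28224611] [-1.56883308e-04  5.10385024e-01  8.59945973e-01 -1.60122758e-04] 6.75 [-0.8784138  -0.63759568 -1.51195313]
```

View pics/w2c.png

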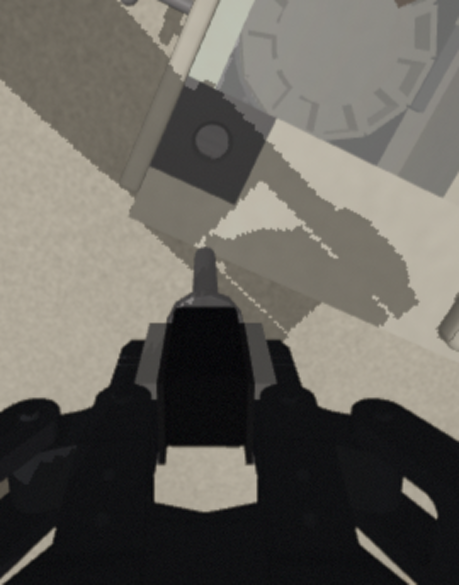

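View pics/s2.png

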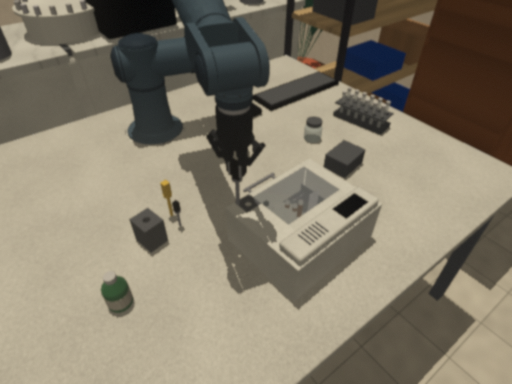

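```bash
python3 - <<'E'
from h import *
p=load('w2')
R=cv2.Rodrigues(np.array(p['rvec'],float))[0]; c=-R.T@np.array(p['tvec']).ravel()
def at(u,v,z):
    d=R.T@np.array([(u-p['cx'])/p['fx'],(v-p['cy'])/p['fy'],1]); return c+d*(z-c[2])/d[2]
im=p['image'];print(at(254.7,122.9,.13))
a=cv2.resize(im[100:145,230:280,::-1],None,fx=12,fy=12,interpolation=cv2.INTER_NEAREST)
b=cv2.resize(im[170:245,220:280,::-1],None,fx=8,fy=8,interpolation=cv2.INTER_NEAREST)
# expected hole outline, and pin geometry predicted
s=ctrl.state();
th=np.linspace(0,2*np.pi,60)
pts=proj(p,[[at(254.7,122.9,.13)[0]+.009*np.cos(t),at(254.7,122.9,.13)[1]+.009*np.sin(t),.13] for t in th])
for q in pts: cv2.circle(a,tuple(((q-[230,100]+.5)*12).astype(int)),1,(0,0,255),-1)
tp=s['tool_pos']; z=tp[2]-.1127
for k,dz in ((.005,0),(.013,.08)):
  for q in proj(p,[[tp[0]+k*np.cos(t),tp[1]+k*np.sin(t),z+dz] for t in th]): cv2.circle(b,tuple(((q-[220,170]+.5)*8).astype(int)),1,(0,0,255),-1)
w=cloud(p); print(w[200:205,248:254,2])
cv2.imwrite('pics/ha.png',a);cv2.imwrite('pics/hb.png',b)
E
```

```text
[ 0.66712761 -0.03587121  0.13      ]
[[0.20886125 0.20951853 0.20905421 0.20907246 0.20830347 0.20756383]
 [0.21098672 0.20939388 0.21136705 0.21168126 0.21030431 0.2099534 ]
 [0.21247809 0.2129907  0.21374384 0.21334043 0.2123569  0.2115363 ]
 [0.21484485 0.21490117 0.21449636 0.21585639 0.21463772 0.21401446]
 [0.2164372  0.21592703 0.21859059 0.21669119 0.21681237 0.21536494]]
```

View pics/ha.png

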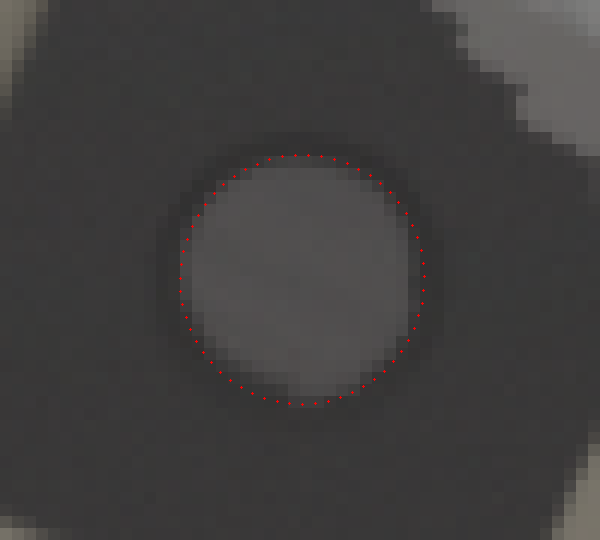

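View pics/hb.png

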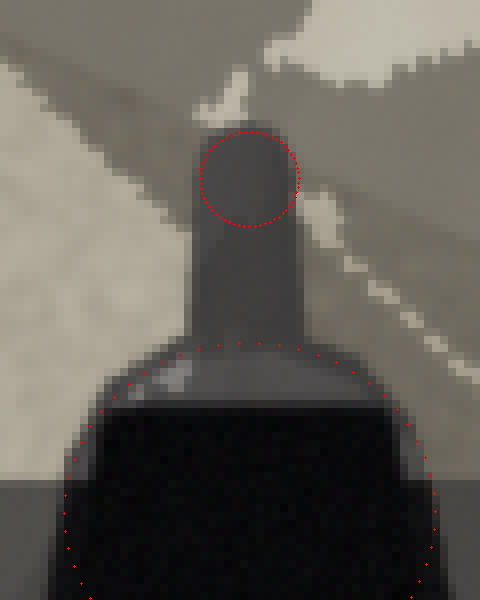

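Call:
{"op": "apply_moves", "data": {
  "moves": [
    [-0.007,0.015,0,0,0,0],
    [-0.008,0.016,0,0,0,0],
    [-0.007,0.015,0,0,0,0],
    [0,0,-0.015,0,0,0],
    [0,0,-0.013,0,0,0],
    [0,0,0,0,0,0],
    [0,0,0,0,0,0]
  ]
}}

```text
time: 7.33
tool_pos: [0.6667, -0.0357, 0.2528]
ee_rot: [-0.001, 0.51, 0.86, -0.0]
wrist_force: [-0.0, -0.2, -1.2]
finger_gap: 0.0195
```

```bash
python3 - <<'E'
from h import *
p=snap('wrist','w3'); s=ctrl.state(); print(s['tool_pos'],s['wrist_force'])
im=p['image'][:,:,::-1]; cv2.imwrite('pics/w3c.png',cv2.resize(im[140:270,180:320],None,fx=5,fy=5,interpolation=cv2.INTER_CUBIC))
E
```

```text
[ 0.66734782 -0.03588093  0.25395456] [-0.06924263  0.83846727 -1.21431674]
```

View pics/w3c.png

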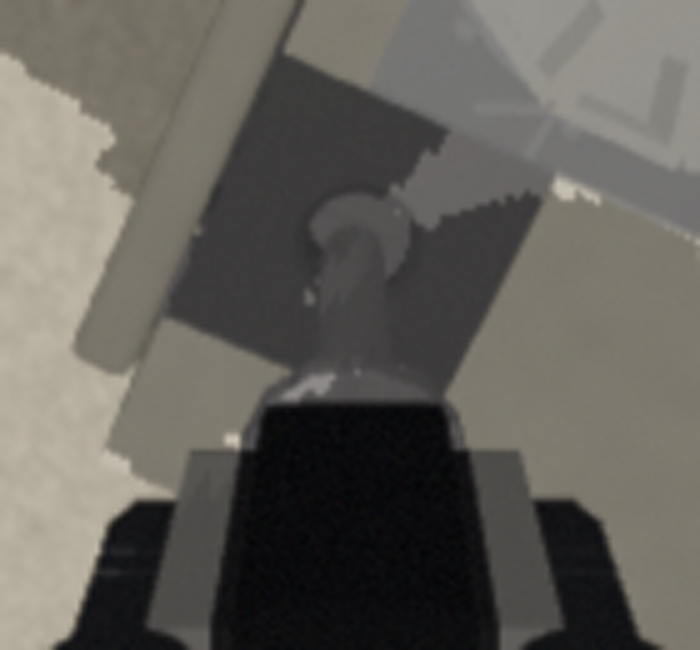

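Call:
{"op": "apply_moves", "data": {
  "moves": [
    [0,0,-0.01,0,0,0],
    [0,0,-0.01,0,0,0],
    [0,0,-0.008,0,0,0],
    [0,0,-0.006,0,0,0],
    [0,0,0,0,0,0]
  ]
}}

```text
time: 7.8
tool_pos: [0.6673, -0.0358, 0.219]
ee_rot: [-0.001, 0.51, 0.86, -0.0]
wrist_force: [-0.7, 0.3, -1.2]
finger_gap: 0.0192
```

Call:
{"op": "apply_moves", "data": {
  "moves": [
    [0,0,-0.005,0,0,0],
    [0,0,-0.005,0,0,0],
    [0,0,-0.003,0,0,0],
    [0,0,0,0,0,0],
    [0,0,0,0,0,0]
  ]
}}

```text
time: 8.22
tool_pos: [0.668, -0.0358, 0.2082]
ee_rot: [0.001, 0.51, 0.86, 0.0]
wrist_force: [-0.9, 0.1, 5.8]
finger_gap: 0.0193
```

```bash
python3 - <<'E'
from h import *
p=snap('top','t4'); s=ctrl.state(); print(s['tool_pos'],s['wrist_force'])
E
```

```text
[ 0.66799383 -0.03581689  0.20828027] [-1.03560078  0.15914867  5.03061194]
```

View pics/t4.png

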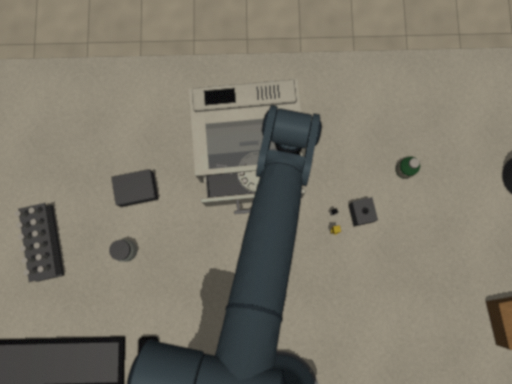

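Call:
{"op": "apply_moves", "data": {
  "moves": [
    [0,0,0.03,0,0,0],
    [0,0,0.03,0,0,0],
    [0,0,0.01,0,0,0],
    [-0.02,-0.03,0,0,0,0],
    [-0.021,-0.032,0,0,0,0],
    [-0.021,-0.032,0,0,0,0],
    [-0.021,-0.032,0,0,0,0],
    [-0.021,-0.032,0,0,0,0],
    [-0.021,-0.032,0,0,0,0],
    [-0.021,-0.032,0,0,0,0],
    [-0.004,-0.006,-0.02,0,0,0],
    [0,0,-0.02,0,0,0]
  ]
}}

```text
time: 9.27
tool_pos: [0.5165, -0.2665, 0.2372]
ee_rot: [0.001, 0.511, 0.859, -0.0]
wrist_force: [-0.4, 0.2, -1.9]
finger_gap: 0.0191
```

Call:
{"op": "apply_moves", "data": {
  "moves": [
    [0,0,-0.02,0,0,0],
    [0,0,0,0,0,0],
    [0,0,0,0,0,0],
    [0,0,0,0,0,0]
  ]
}}

```text
time: 9.6
tool_pos: [0.518, -0.2638, 0.218]
ee_rot: [0.0, 0.509, 0.86, -0.0]
wrist_force: [0.6, -0.1, -1.4]
finger_gap: 0.0192
```

```bash
python3 - <<'E'
from h import *
p=snap('wrist','w5'); s=ctrl.state(); print(s['tool_pos'],s['wrist_force'])
im=p['image'][:,:,::-1]; cv2.imwrite('pics/w5c.png',cv2.resize(im[140:270,180:320],None,fx=5,fy=5,interpolation=cv2.INTER_CUBIC))
E
```

```text
[ 0.51834318 -0.26395992  0.21864585] [ 0.06698689 -0.74342899 -0.89096765]
```

View pics/w5c.png

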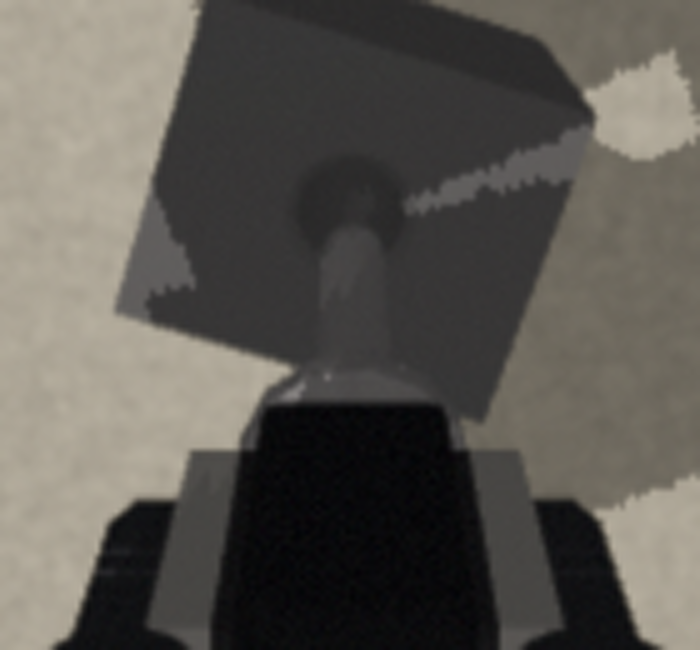

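Call:
{"op": "apply_moves", "data": {
  "moves": [
    [0,0,-0.015,0,0,0],
    [0,0,-0.015,0,0,0],
    [0,0,-0.02,0,0,0],
    [0,0,-0.02,0,0,0],
    [0,0,-0.015,0,0,0],
    [0,0,-0.009,0,0,0],
    [0,0,-0.005,0,0,0],
    [0,0,0,0,0,0],
    [0,0,0,0,0,0]
  ]
}}

```text
time: 10.4
tool_pos: [0.5184, -0.2642, 0.1196]
ee_rot: [0.001, 0.51, 0.86, -0.0]
wrist_force: [0.1, -0.1, -1.5]
finger_gap: 0.0193
```

Call:
{"op": "apply_moves", "data": {
  "moves": [
    [0,0,-0.0015,0,0,0],
    [0,0,-0.001,0,0,0],
    [0,0,0,0,0,0]
  ]
}}

```text
time: 10.65
tool_pos: [0.5185, -0.2643, 0.1177]
ee_rot: [0.001, 0.51, 0.86, -0.0]
wrist_force: [-0.9, 0.9, 4.8]
finger_gap: 0.0191
```

Call:
{"op": "apply_moves", "data": {
  "moves": [
    [0,0,0,0,0,0],
    [0,0,0,0,0,0],
    [0,0,0,0,0,0],
    [0,0,0,0,0,0],
    [0,0,0,0,0,0],
    [0,0,0,0,0,0]
  ],
  "fingers": 0.085
}}

```text
time: 11.15
tool_pos: [0.5176, -0.2637, 0.1157]
ee_rot: [-0.0, 0.51, 0.86, -0.0]
wrist_force: [-0.1, -0.6, 0.8]
finger_gap: 0.0848
```

Call:
{"op": "apply_moves", "data": {
  "moves": [
    [0,0,0.02,0,0,0],
    [0,0,0.03,0,0,0],
    [0,0,0.035,0,0,0],
    [0,0,0.035,0,0,0],
    [0.014,-0.022,0.02,0,0,0],
    [0.014,-0.022,0.02,0,0,0],
    [0,0,0,0,0,0],
    [0,0,0,0,0,0]
  ]
}}

```text
time: 11.82
tool_pos: [0.5462, -0.3087, 0.2769]
ee_rot: [0.001, 0.51, 0.86, -0.0]
wrist_force: [0.2, -0.2, -0.7]
finger_gap: 0.085
```

```bash
python3 - <<'E'
from h import *
p=snap('wrist','w6'); p=snap('top','t6');snap('scene','s6'); s=ctrl.state(); print(s['tool_pos'],s['wrist_force'],s['time'])
im=p['image'][:,:,::-1]; cv2.imwrite('pics/t6c.png',cv2.resize(im[70:260,100:430],None,fx=2.4,fy=2.4,interpolation=cv2.INTER_CUBIC))
E
```

```text
[ 0.54465687 -0.30653436  0.27373722] [-0.1450768   0.37778204 -0.93302357] 11.9667
```

View pics/w6.png

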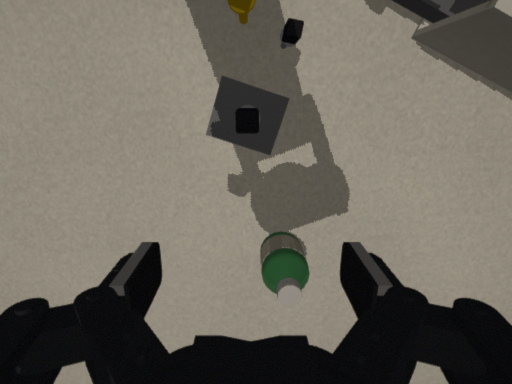

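View pics/t6c.png

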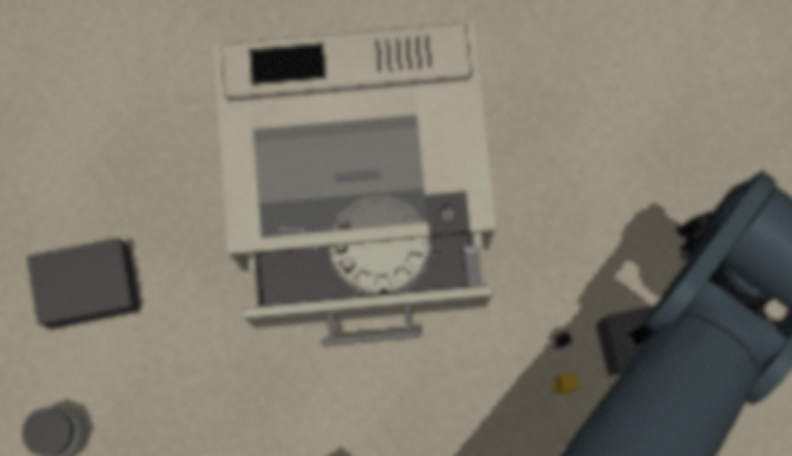

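View pics/s6.png

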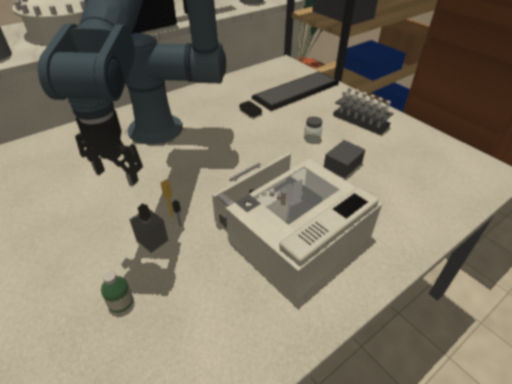

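```bash
python3 - <<'E'
from h import *
for n in ['t6','s6']:
    p=load(n);w=cloud(p)
    def pr(l,x0,x1,y0,y1,z0,z1):
        m=(w[...,0]>x0)&(w[...,0]<x1)&(w[...,1]>y0)&(w[...,1]<y1)&(w[...,2]>z0)&(w[...,2]<z1)
        q=w[m]; r=cv2.minAreaRect((q[:,:2]*1000).astype(np.float32)); print(n,l,len(q),q.mean(0).round(4),r)
    pr('bar',.45,.545,-.05,.18,.08,.11)
    pr('panel',.53,.60,-.15,.3,.111,.124)
    pr('house',.62,.7,-.12,.26,.125,.135)
E
```

```text
t6 bar 181 [0.5262 0.0595 0.1009] ((530.322509765625, 58.7740478515625), (26.730993270874023, 116.16581726074219), 0.7259631752967834)
t6 panel 467 [0.5673 0.0492 0.1184] ((574.1173706054688, 62.10541534423828), (31.494884490966797, 296.8514404296875), 4.4334516525268555)
t6 house 2086 [0.6673 0.0778 0.1311] ((669.7608642578125, 68.22298431396484), (74.22367095947266, 321.7483825683594), 2.5823535919189453)
s6 bar 136 [0.528  0.0552 0.0986] ((529.3390502929688, 58.192779541015625), (21.467893600463867, 119.30109405517578), 2.5783512592315674)
s6 panel 409 [0.5702 0.0409 0.1165] ((574.8109130859375, 61.24598693847656), (32.3213005065918, 298.0456848144531), 3.8804609775543213)
s6 house 1789 [0.6684 0.0657 0.1302] ((671.4244384765625, 69.0101318359375), (76.73541259765625, 321.86236572265625), 3.7450408935546875)
```

Call:
{"op": "apply_moves", "data": {
  "moves": [
    [-0.002,0.0395,0,0,0,-3],
    [-0.002,0.0395,0,0,0,-3],
    [-0.002,0.0395,0,0,0,-3],
    [-0.002,0.0395,0,0,0,-3],
    [-0.002,0.0395,0,0,0,-3],
    [-0.002,0.0395,0,0,0,-3],
    [-0.002,0.0395,0,0,0,-3],
    [-0.002,0.0395,-0.01,0,0,-3.5],
    [0,0,-0.01,0,0,0],
    [0,0,0,0,0,0],
    [0,0,0,0,0,0],
    [0,0,0,0,0,0]
  ],
  "fingers": 0.025
}}

```text
time: 12.97
tool_pos: [0.5294, 0.0076, 0.2555]
ee_rot: [-0.0, 0.681, 0.732, -0.0]
wrist_force: [0.3, -0.5, 0.6]
finger_gap: 0.0251
```

```bash
python3 - <<'E'
from h import *
p=snap('wrist','w7');  s=ctrl.state(); print(s['tool_pos'],s['ee_rot'],s['time'],s['qpos'])
w=cloud(p)
def pr(l,x0,x1,y0,y1,z0,z1):
        m=(w[...,0]>x0)&(w[...,0]<x1)&(w[...,1]>y0)&(w[...,1]<y1)&(w[...,2]>z0)&(w[...,2]<z1)
        q=w[m]; r=cv2.minAreaRect((q[:,:2]*1000).astype(np.float32)); print(l,len(q),q.mean(0).round(4),r)
pr('bar',.45,.54,-.05,.18,.093,.108)
pr('panel',.54,.60,-.15,.3,.115,.121)
E
```

```text
[0.529685   0.00725359 0.25596403] [ 1.00572193e-04  6.81102321e-01  7.32188239e-01 -2.96563785e-05] 13.0167 [-2.00428738e-01 -4.54778539e-02  1.85663581e+00 -1.60147175e-04
  1.33029404e+00 -2.72652723e-01]
bar 1808 [0.5246 0.064  0.0991] ((530.6570434570312, 59.48827362060547), (24.25822639465332, 119.91828155517578), 3.751117706298828)
panel 3263 [0.5636 0.0672 0.1175] ((567.1905517578125, 42.17194366455078), (28.292030334472656, 225.01986694335938), 9.401759147644043)
```

View pics/w7.png

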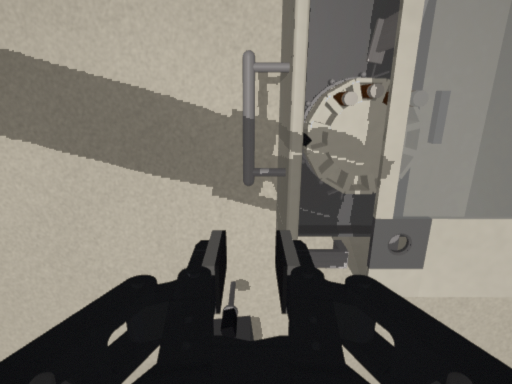

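```bash
cat >> h.py <<'E'
def at(p,u,v,z):
    R=cv2.Rodrigues(np.array(p['rvec'],float))[0]; c=-R.T@np.array(p['tvec']).ravel()
    d=R.T@np.array([(u-p['cx'])/p['fx'],(v-p['cy'])/p['fy'],1]); return (c+d*(z-c[2])/d[2]).round(4)
E
python3 - <<'E'
from h import *
p=load('w7')
for u,v,z in [(249,57,.097),(248.5,119,.097),(248.5,181,.097),(292,200,.118),(294,60,.118),(306,60,.118)]: print(u,v,at(p,u,v,z))
w=cloud(p)
# scan heights across bar
print(w[119,235:310:3].round(3)[:,[0,2]])
E
```

```text
249 57 [0.5201 0.1133 0.097 ]
248.5 119 [0.5234 0.0616 0.097 ]
248.5 181 [0.5275 0.0037 0.097 ]
292 200 [ 0.5677 -0.0055  0.118 ]
294 60 [0.5562 0.1113 0.118 ]
306 60 [0.5657 0.112  0.118 ]
[[ 0.507  0.001]
 [ 0.511 -0.001]
 [ 0.514 -0.   ]
 [ 0.519  0.099]
 [ 0.522  0.1  ]
 [ 0.525  0.1  ]
 [ 0.527  0.098]
 [ 0.532  0.001]
 [ 0.536  0.001]
 [ 0.54  -0.001]
 [ 0.543 -0.   ]
 [ 0.547 -0.   ]
 [ 0.551 -0.001]
 [ 0.554 -0.001]
 [ 0.558 -0.   ]
 [ 0.558  0.03 ]
 [ 0.558  0.062]
 [ 0.558  0.089]
 [ 0.558  0.111]
 [ 0.56   0.116]
 [ 0.562  0.119]
 [ 0.565  0.118]
 [ 0.567  0.118]
 [ 0.587  0.022]
 [ 0.587  0.04 ]]
```

Call:
{"op": "apply_moves", "data": {
  "moves": [
    [-0.0025,0.0255,0,0,0,0],
    [-0.0025,0.0255,0,0,0,0],
    [0,0,-0.03,0,0,0],
    [0,0,-0.04,0,0,0],
    [0,0,-0.03,0,0,0],
    [0,0,-0.01,0,0,0],
    [0,0,0,0,0,0],
    [0,0,0,0,0,0]
  ]
}}

```text
time: 13.68
tool_pos: [0.5255, 0.0585, 0.1469]
ee_rot: [0.0, 0.681, 0.732, 0.0]
wrist_force: [-0.4, -0.3, 0.5]
finger_gap: 0.0248
```

Call:
{"op": "apply_moves", "data": {
  "moves": [
    [0,0,-0.015,0,0,0],
    [0,0,-0.015,0,0,0],
    [0,0,-0.012,0,0,0],
    [0,0,-0.006,0,0,0],
    [0,0,0,0,0,0],
    [0,0,0,0,0,0]
  ]
}}

```text
time: 14.18
tool_pos: [0.5253, 0.0591, 0.0987]
ee_rot: [0.001, 0.681, 0.733, 0.0]
wrist_force: [-0.1, 0.3, 1.0]
finger_gap: 0.0251
```

Call:
{"op": "apply_moves", "data": {
  "moves": [
    [0,0,0,0,0,0],
    [0,0,0,0,0,0],
    [0,0,0,0,0,0],
    [0,0,0,0,0,0]
  ],
  "fingers": 0.004,
  "newtons": 40
}}

```text
time: 14.52
tool_pos: [0.5254, 0.0592, 0.0989]
ee_rot: [0.001, 0.681, 0.733, 0.0]
wrist_force: [-2.3, 0.2, 4.5]
finger_gap: 0.0097
```

Call:
{"op": "apply_moves", "data": {
  "moves": [
    [-0.005,-0.0004,0,0,0,0],
    [-0.01,-0.0007,0,0,0,0],
    [-0.01,-0.0007,0,0,0,0],
    [-0.01,-0.0007,0,0,0,0],
    [-0.01,-0.0007,0,0,0,0],
    [-0.008,-0.0006,0,0,0,0],
    [-0.006,-0.0004,0,0,0,0],
    [-0.004,-0.0003,0,0,0,0],
    [0,0,0,0,0,0]
  ]
}}

```text
time: 15.27
tool_pos: [0.4612, 0.0548, 0.0989]
ee_rot: [0.0, 0.681, 0.733, 0.0]
wrist_force: [-2.4, 0.2, 9.2]
finger_gap: 0.0092
```

Call:
{"op": "apply_moves", "data": {
  "moves": [
    [-0.003,-0.0002,0,0,0,0],
    [-0.002,-0.0002,0,0,0,0],
    [0,0,0,0,0,0]
  ]
}}

```text
time: 15.52
tool_pos: [0.4567, 0.0544, 0.0989]
ee_rot: [0.001, 0.681, 0.733, 0.001]
wrist_force: [0.1, 1.1, 8.5]
finger_gap: 0.0093
```

Call:
{"op": "apply_moves", "data": {
  "moves": [
    [-0.002,-0.0001,0,0,0,0],
    [-0.002,-0.0001,0,0,0,0],
    [0,0,0,0,0,0]
  ]
}}

```text
time: 15.77
tool_pos: [0.4534, 0.0542, 0.0989]
ee_rot: [0.001, 0.681, 0.733, 0.001]
wrist_force: [4.0, 0.9, 5.7]
finger_gap: 0.009
```

Call:
{"op": "apply_moves", "data": {
  "moves": [
    [-0.002,-0.0001,0,0,0,0],
    [-0.002,-0.0001,0,0,0,0],
    [0,0,0,0,0,0]
  ]
}}

```text
time: 16.02
tool_pos: [0.4532, 0.0542, 0.0991]
ee_rot: [0.006, 0.681, 0.732, 0.006]
wrist_force: [22.6, 4.0, -12.8]
finger_gap: 0.0092
```

Call:
{"op": "apply_moves", "data": {
  "moves": [
    [0.002,0.0001,0,0,0,0],
    [0.002,0.0001,0,0,0,0],
    [0,0,0,0,0,0]
  ]
}}

```text
time: 16.27
tool_pos: [0.4535, 0.0542, 0.0989]
ee_rot: [0.001, 0.681, 0.733, 0.001]
wrist_force: [1.4, 1.2, 8.5]
finger_gap: 0.009
```

Call:
{"op": "apply_moves", "data": {
  "moves": [
    [0,0,0,0,0,0],
    [0,0,0,0,0,0],
    [0,0,0,0,0,0]
  ],
  "fingers": 0.025
}}

```text
time: 16.52
tool_pos: [0.4511, 0.0543, 0.0968]
ee_rot: [-0.001, 0.681, 0.733, -0.001]
wrist_force: [0.5, 0.9, -0.9]
finger_gap: 0.0248
```

Call:
{"op": "apply_moves", "data": {
  "moves": [
    [0,0,0.02,0,0,0],
    [0,0,0.035,0,0,0],
    [0,0,0.04,0,0,0],
    [0,0,0.04,0,0,0],
    [0,0,0.04,0,0,0],
    [0.02,0,0.02,0,0,0],
    [0.03,0,0,0,0,0],
    [0.03,0,0,0,0,0],
    [0,0,0,0,0,0],
    [0,0,0,0,0,0],
    [0,0,0,0,0,0]
  ]
}}

```text
time: 17.43
tool_pos: [0.5316, 0.0543, 0.2916]
ee_rot: [-0.001, 0.681, 0.733, -0.001]
wrist_force: [-0.6, 0.0, 0.4]
finger_gap: 0.0252
```

```bash
python3 - <<'E'
from h import *
p=snap('wrist','w8');p2=snap('top','t8');  s=ctrl.state(); print(s['tool_pos'],s['ee_rot'],s['time'],s['wrist_force'])
im=p['image'][:,:,::-1]; cv2.imwrite('pics/w8c.png',cv2.resize(im[0:240,100:460],None,fx=2.2,fy=2.2,interpolation=cv2.INTER_CUBIC))
for q in ['tall_vial','short_vial_a','paddle','mark','carousel']:
  for r in ctrl.spot_in(p,q): print(q,r)
E
```

```text
[0.53151399 0.05429705 0.29236976] [-4.00732574e-04  6.80534272e-01  7.32716057e-01 -3.53060099e-04] 17.5333 [-0.13169589 -0.71300671 -0.18065768]
tall_vial {'pixel': [313.4, 141.2], 'conf': 0.61}
tall_vial {'pixel': [371.8, 265.5], 'conf': 0.38}
tall_vial {'pixel': [288.4, 133.0], 'conf': 0.19}
short_vial_a {'pixel': [267.8, 137.6], 'conf': 0.75}
short_vial_a {'pixel': [289.7, 134.8], 'conf': 0.44}
paddle {'pixel': [306.7, 87.5], 'conf': 0.72}
paddle {'pixel': [267.2, 131.5], 'conf': 0.33}
mark {'pixel': [267.7, 132.1], 'conf': 0.61}
mark {'pixel': [376.4, 147.4], 'conf': 0.21}
carousel {'pixel': [286.1, 170.2], 'conf': 0.74}
```

View pics/w8c.png

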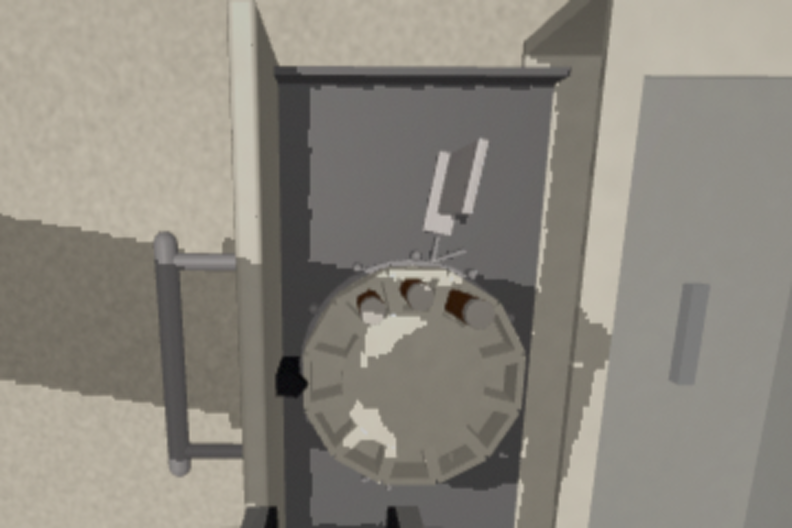

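```bash
python3 - <<'E'
from h import *
p=load('w8');w=cloud(p)
m=(w[...,0]>.5)&(w[...,0]<.62)&(w[...,1]>.1)&(w[...,1]<.25)
print('z map rows over paddle')
for v in range(60,112,4):
    print(v,' '.join(f'{w[v,u,2]*1000:4.0f}' for u in range(286,330,2)))
for v in (70,80,90,100): print(v,[tuple(w[v,u].round(3)) for u in (294,297,300,303,306,310,314,318)])
def pr(l,x0,x1,y0,y1,z0,z1):
        m=(w[...,0]>x0)&(w[...,0]<x1)&(w[...,1]>y0)&(w[...,1]<y1)&(w[...,2]>z0)&(w[...,2]<z1)
        q=w[m]; r=cv2.minAreaRect((q[:,:2]*1000).astype(np.float32)); print(l,len(q),q.mean(0).round(4),r)
pr('paddle',.48,.63,.12,.25,.095,.104)
pr('tallcap',.48,.63,0,.15,.1065,.115)
pr('shortcaps',.48,.63,0,.14,.07,.078)
pr('panel',.47,.51,-.1,.25,.114,.122)
E
```

```text
z map rows over paddle
60   15   15   15   14   14   15   12   14   14   14   15   13   14   14   13   13   15   15   12   14   15   13
64   14   13   15   12   13   13   14   14   14   14   13   14   13   14   14   95   99  100  nan   12   15   14
68   15   15   14   15   15   14   14   14   14   13   14   52   65   76   89  100  100  100   13   14   16   14
72   15   15   14   14   15   15   14   22   22   26   43   57   70   84   94   99  100  101   14   14   15   14
76   15   15   14   15   14   14   22   22   21   36   49   63   76   89  100  100  100   12   14   13   13   14
80   13   14   15   13   12   14   22   21   26   41   55   70   81   92  100  100   99   14   13   14   14   14
84   14   15   12   14   15   21   21   22   32   50   62   74   88   99  100  100   13   14   14   14   12   13
88   13   15   16   13   13   21   22   22   40   53   68   81   92  100  nan   98   14   13   15   14   14   12
92   14   16   15   13   18   23   23   31   46   61   74   85   98  100  100   14   13   14   14   13   15   14
96   14   14   14   15   24   23   22   38   51   65   78   
[... 2120 characters left out ...]
64(0.6), np.float64(0.129), np.float64(0.014)), (np.float64(0.605), np.float64(0.13), np.float64(0.015)), (np.float64(0.611), np.float64(0.13), np.float64(0.013))]
paddle 309 [0.5643 0.1578 0.0995] ((562.4336547851562, 170.59820556640625), (144.26560974121094, 83.3449478149414), 6.96798849105835)
tallcap 309 [0.545  0.0835 0.1107] ((519.9295654296875, 64.57658386230469), (126.91299438476562, 125.20948791503906), 62.38176345825195)
shortcaps 334 [0.5492 0.0853 0.0745] ((546.615966796875, 73.28498840332031), (94.77906799316406, 138.8091278076172), 3.9928641319274902)
panel 2888 [0.4911 0.1088 0.1174] ((494.2153015136719, 59.299285888671875), (12.177959442138672, 291.90625), 3.9641008377075195)
```

```bash
python3 - <<'E'
from h import *
p=load('w8');w=cloud(p)
C=at(p,288.6,171.8,.056);print('axis',C)
m=(w[...,0]>.48)&(w[...,0]<.63)&(w[...,1]>-.02)&(w[...,1]<.13)&(abs(w[...,2]-.056)<.004)
v,u=np.nonzero(m); q=w[m]
(cx,cy),r=cv2.minEnclosingCircle((q[:,:2]*1000).astype(np.float32)); print(cx,cy,r)
m=(w[...,0]>.57)&(w[...,0]<.61)&(w[...,1]>.125)&(w[...,1]<.175)&(w[...,2]>.097)&(w[...,2]<.103)
q=w[m];r=cv2.minAreaRect((q[:,:2]*1000).astype(np.float32)); print('paddle',len(q),q.mean(0),r)
d=q.mean(0)[:2]-np.array([cx,cy])/1000; print('r',np.hypot(*d),np.degrees(np.arctan2(d[1],d[0])))
for u,v in [(270,139),(290,133),(313,141)]: print(w[v-2:v+3,u-2:u+3].reshape(-1,3).round(3)[[0,6,12,18,24]])
def near(z0,z1):
    m=(np.hypot(w[...,0]-cx/1000,w[...,1]-cy/1000)<.065)&(w[...,2]>z0)&(w[...,2]<z1)
    n,l,st,ce=cv2.connectedComponentsWithStats(m.astype(np.uint8))
    for i in range(1,n):
        if st[i,4]>12:
            a=w[l==i].mean(0); e=a[:2]-np.array([cx,cy])/1000; print(z0,st[i,4],a.round(4),np.hypot(*e).round(4),np.degrees(np.arctan2(e[1],e[0])).round(1))
near(.07,.08); near(.106,.115)
E
```

```text
axis [0.5777 0.0446 0.056 ]
552.0537109375 58.536930084228516 90.85834503173828
paddle 189 [0.58746561 0.14822959 0.09955758] ((587.5336303710938, 147.7906036376953), (31.791494369506836, 5.490046501159668), 84.47993469238281)
r 0.09643016489427007 68.45520975958814
[[0.548 0.087 0.077]
 [0.549 0.086 0.075]
 [0.55  0.084 0.074]
 [0.552 0.083 0.074]
 [0.553 0.082 0.075]]
[[0.569 0.095 0.076]
 [0.57  0.094 0.075]
 [0.572 0.093 0.074]
 [0.573 0.092 0.075]
 [0.574 0.091 0.073]]
[[0.59  0.091 0.103]
 [0.59  0.091 0.108]
 [0.591 0.09  0.11 ]
 [0.592 0.089 0.11 ]
 [0.593 0.088 0.109]]
0.07 13 [0.4982 0.0875 0.0774] 0.0611 151.7
0.07 119 [0.5729 0.0908 0.0748] 0.0384 57.1
0.07 116 [0.5494 0.082  0.0747] 0.0236 96.4
0.07 15 [0.5912 0.0898 0.0756] 0.0501 38.6
0.07 40 [0.5014 0.0427 0.0753] 0.0531 -162.6
0.106 22 [0.4984 0.0845 0.1118] 0.0596 154.2
0.106 151 [0.5954 0.0891 0.1099] 0.0531 35.2
0.106 42 [0.501  0.0467 0.1116] 0.0524 -167.0
```

Call:
{"op": "apply_moves", "data": {
  "moves": [
    [0.0061,0.0079,0,0,0,6.7],
    [0.0061,0.0079,0,0,0,6.7],
    [0.0061,0.0079,0,0,0,6.7],
    [0.0061,0.0079,0,0,0,6.7],
    [0.0061,0.0079,0,0,0,6.7],
    [0.0061,0.0079,0,0,0,6.7],
    [0.0061,0.0079,0,0,0,6.7],
    [0.0061,0.0079,0,0,0,6.7],
    [0.0061,0.0079,-0.01,0,0,6.7],
    [0.0061,0.0079,-0.02,0,0,6.7],
    [0.0061,0.0079,-0.02,0,0,6.7],
    [0.0061,0.0079,-0.02,0,0,6.7]
  ],
  "fingers": 0.0
}}

```text
time: 18.78
tool_pos: [0.606, 0.1494, 0.2224]
ee_rot: [0.0, 0.044, 0.999, 0.0]
wrist_force: [-0.8, 0.1, 0.2]
finger_gap: 0.0004
```

Call:
{"op": "apply_moves", "data": {
  "moves": [
    [0,0,-0.02,0,0,0],
    [0,0,0,0,0,0],
    [0,0,0,0,0,0],
    [0,0,0,0,0,0]
  ]
}}

```text
time: 19.12
tool_pos: [0.6063, 0.1489, 0.2043]
ee_rot: [0.001, 0.047, 0.999, 0.0]
wrist_force: [1.1, 0.2, 0.0]
finger_gap: -0.0
```

```bash
python3 - <<'E'
from h import *
p=snap('wrist','w9');  s=ctrl.state(); print(s['tool_pos'],s['ee_rot'],s['time'],s['qpos'],s['finger_gap'])
q=s['ee_rot'];print(np.degrees(np.arctan2(2*q[2]**2-1,2*q[1]*q[2])))
w=cloud(p)
m=(w[...,0]>.57)&(w[...,0]<.61)&(w[...,1]>.125)&(w[...,1]<.175)&(w[...,2]>.097)&(w[...,2]<.103)
q=w[m];r=cv2.minAreaRect((q[:,:2]*1000).astype(np.float32)); print('paddle',len(q),q.mean(0),r)
E
```

```text
[0.60665768 0.14888799 0.20487108] [1.53636315e-03 4.71272546e-02 9.98887702e-01 1.41141835e-04] 19.1667 [ 5.94359413e-02  2.25926669e-01  1.66255305e+00 -4.86744676e-05
  1.25002761e+00 -1.41705556e+00] -4.6601973998814677e-05
84.59759412167422
paddle 280 [0.58731147 0.14780716 0.09964741] ((587.5607299804688, 147.88673400878906), (31.02315330505371, 5.139394760131836), 83.35639190673828)
```

View pics/w9.png

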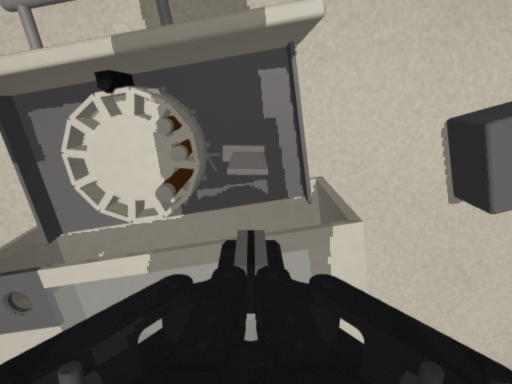

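```bash
python3 - <<'E'
from h import *
for n in ('w9','w8','t8'):
    w=cloud(load(n))
    for y in (.11,.13,.15,.17,.19):
        m=(abs(w[...,1]-y)<.006)&(w[...,2]>.125)&(w[...,2]<.134)&(w[...,0]<.75)&(w[...,0]>.55)
        if m.sum(): print(n,y,np.sort(w[m][:,0])[:4].round(4))
E
```

```text
w9 0.11 [0.6312 0.6312 0.6313 0.6314]
w9 0.13 [0.6298 0.6301 0.6301 0.6301]
w9 0.17 [0.627  0.627  0.627  0.6271]
w9 0.19 [0.6256 0.6258 0.6259 0.6259]
w8 0.11 [0.6313 0.6314 0.6314 0.6315]
w8 0.13 [0.63   0.63   0.63   0.6302]
w8 0.15 [0.6286 0.6286 0.6287 0.6288]
w8 0.17 [0.627  0.6271 0.6272 0.6273]
w8 0.19 [0.6255 0.6257 0.6257 0.6258]
t8 0.11 [0.6631 0.6635 0.6641 0.6661]
t8 0.13 [0.6697 0.6727 0.6731 0.6737]
t8 0.15 [0.6329 0.6353 0.6386 0.6413]
t8 0.17 [0.63   0.6302 0.6304 0.6307]
t8 0.19 [0.6277 0.6281 0.6281 0.6283]
```

Call:
{"op": "apply_moves", "data": {
  "moves": [
    [-0.001,0,-0.02,0,0,0],
    [0,0,-0.02,0,0,0],
    [0,0,-0.02,0,0,0],
    [0,0,-0.02,0,0,0],
    [0,0,-0.015,0,0,0],
    [0,0,-0.01,0,0,0],
    [0,0,-0.005,0,0,0],
    [0,0,0,0,0,0],
    [0,0,0,0,0,0]
  ]
}}

```text
time: 19.92
tool_pos: [0.6056, 0.149, 0.0941]
ee_rot: [0.001, 0.047, 0.999, 0.0]
wrist_force: [0.1, 0.8, 0.5]
finger_gap: 0.0002
```

```bash
cat > arc.py <<'E'
from h import *
import sys
A=np.array([.5777,.0446]); 
def rows(P0,tot,n):
    P=np.array(P0);d=P-A;prev=P.copy();out=[]
    for k in range(1,n+1):
        a=np.radians(tot*k/n);c,s=np.cos(a),np.sin(a);q=A+[c*d[0]-s*d[1],s*d[0]+c*d[1]]
        out.append([round(q[0]-prev[0],4),round(q[1]-prev[1],4),0,0,0,round(tot/n,2)]);prev=prev+out[-1][:2]
    return out
s=ctrl.state();print(s['tool_pos'],s['wrist_force'],s['time'])
for r in rows(s['tool_pos'][:2],36,12): print(r)
E
python3 arc.py
```

```text
[0.60564723 0.1489746  0.09406425] [0.10344763 0.78809035 0.53698731] 19.9167
[np.float64(-0.0055), np.float64(0.0013), 0, 0, 0, 3.0]
[np.float64(-0.0056), np.float64(0.001), 0, 0, 0, 3.0]
[np.float64(-0.0056), np.float64(0.0008), 0, 0, 0, 3.0]
[np.float64(-0.0056), np.float64(0.0004), 0, 0, 0, 3.0]
[np.float64(-0.0057), np.float64(0.0002), 0, 0, 0, 3.0]
[np.float64(-0.0056), np.float64(-0.0002), 0, 0, 0, 3.0]
[np.float64(-0.0057), np.float64(-0.0004), 0, 0, 0, 3.0]
[np.float64(-0.0056), np.float64(-0.0008), 0, 0, 0, 3.0]
[np.float64(-0.0055), np.float64(-0.001), 0, 0, 0, 3.0]
[np.float64(-0.0055), np.float64(-0.0013), 0, 0, 0, 3.0]
[np.float64(-0.0055), np.float64(-0.0016), 0, 0, 0, 3.0]
[np.float64(-0.0053), np.float64(-0.0019), 0, 0, 0, 3.0]
```

Call:
{"op": "apply_moves", "data": {
  "moves": [
    [-0.0055,0.0013,0,0,0,3],
    [-0.0056,0.001,0,0,0,3],
    [-0.0056,0.0008,0,0,0,3],
    [-0.0056,0.0004,0,0,0,3],
    [-0.0057,0.0002,0,0,0,3],
    [-0.0056,-0.0002,0,0,0,3],
    [-0.0057,-0.0004,0,0,0,3],
    [-0.0056,-0.0008,0,0,0,3],
    [-0.0055,-0.001,0,0,0,3],
    [-0.0055,-0.0013,0,0,0,3],
    [-0.0055,-0.0016,0,0,0,3],
    [0,0,0,0,0,0]
  ]
}}

```text
time: 20.92
tool_pos: [0.5444, 0.1478, 0.0947]
ee_rot: [0.002, -0.239, 0.971, -0.0]
wrist_force: [0.8, 2.1, 1.0]
finger_gap: -0.0004
```

Call:
{"op": "apply_moves", "data": {
  "moves": [
    [-0.0053,-0.0019,0,0,0,3],
    [0,0,0,0,0,0]
  ]
}}

```text
time: 21.08
tool_pos: [0.5392, 0.1457, 0.0944]
ee_rot: [0.002, -0.264, 0.965, -0.0]
wrist_force: [1.8, 1.3, 1.3]
finger_gap: 0.0002
```

Call:
{"op": "apply_moves", "data": {
  "moves": [
    [-0.002,-0.0008,0,0,0,1],
    [0,0,0,0,0,0]
  ]
}}

```text
time: 21.25
tool_pos: [0.537, 0.1447, 0.0938]
ee_rot: [0.001, -0.272, 0.962, -0.0]
wrist_force: [2.1, 2.2, 1.0]
finger_gap: -0.0
```

Call:
{"op": "apply_moves", "data": {
  "moves": [
    [-0.0018,-0.0008,0,0,0,1],
    [-0.0018,-0.0008,0,0,0,1],
    [0,0,0,0,0,0]
  ]
}}

```text
time: 21.5
tool_pos: [0.535, 0.144, 0.094]
ee_rot: [0.004, -0.289, 0.957, 0.0]
wrist_force: [9.4, 6.8, -2.2]
finger_gap: 0.0001
```

Call:
{"op": "apply_moves", "data": {
  "moves": [
    [-0.0018,-0.0008,0,0,0,1],
    [0,0,0,0,0,0]
  ]
}}

```text
time: 21.67
tool_pos: [0.5343, 0.1438, 0.0941]
ee_rot: [0.006, -0.297, 0.955, 0.0]
wrist_force: [13.4, 9.9, -5.0]
finger_gap: 0.0002
```

```bash
python3 - <<'E'
from h import *
p=snap('wrist','w10');  s=ctrl.state(); print(s['tool_pos'],s['ee_rot'],s['time'],s['wrist_force'])
E
```

```text
[0.53437017 0.14377093 0.09410175] [ 5.77177199e-03 -2.96922198e-01  9.54884174e-01  3.30697379e-04] 21.7167 [14.19449794 10.396879   -5.60924271]
```

View pics/w10.png

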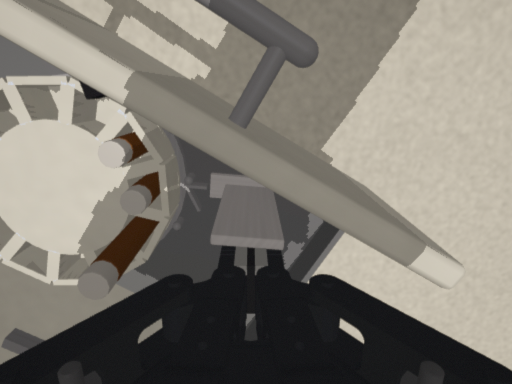

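Call:
{"op": "apply_moves", "data": {
  "moves": [
    [0.0074,0.0032,0,0,0,-4],
    [0.0053,0.0019,0,0,0,-3],
    [0.0055,0.0016,0,0,0,-3],
    [0.0055,0.0013,0,0,0,-3],
    [0.0055,0.001,0,0,0,-3],
    [0.0056,0.0008,0,0,0,-3],
    [0.0057,0.0004,0,0,0,-3],
    [0.0056,0.0002,0,0,0,-3],
    [0.0057,-0.0002,0,0,0,-3],
    [0.0056,-0.0004,0,0,0,-3],
    [0.0056,-0.0008,0,0,0,-3],
    [0.0056,-0.001,0,0,0,-3]
  ]
}}

```text
time: 22.72
tool_pos: [0.5992, 0.15, 0.0923]
ee_rot: [-0.001, 0.022, 1.0, -0.0]
wrist_force: [0.6, -0.6, 0.4]
finger_gap: -0.0002
```

Call:
{"op": "apply_moves", "data": {
  "moves": [
    [0.0055,-0.0013,0,0,0,-3],
    [0,0,0,0,0,0],
    [0,0,0,0,0,0],
    [0,0,0,0,0,0]
  ]
}}

```text
time: 23.05
tool_pos: [0.604, 0.1489, 0.0922]
ee_rot: [-0.001, 0.046, 0.999, -0.0]
wrist_force: [-0.1, -0.2, -0.9]
finger_gap: -0.0
```

```bash
cat > chk.py <<'E'
from h import *
import sys
p=snap('wrist',sys.argv[1]);  s=ctrl.state(); print(s['tool_pos'],s['ee_rot'],s['time'],s['wrist_force'])
w=cloud(p); A=np.array([.5777,.0446])
def near(z0,z1):
    m=(np.hypot(w[...,0]-A[0],w[...,1]-A[1])<.062)&(w[...,2]>z0)&(w[...,2]<z1)
    n,l,st,ce=cv2.connectedComponentsWithStats(m.astype(np.uint8))
    for i in range(1,n):
        if st[i,4]>20:
            a=w[l==i].mean(0); e=a[:2]-A; print(z0,st[i,4],a.round(4),'r',np.hypot(*e).round(4),'before mark deg',(184.1-np.degrees(np.arctan2(e[1],e[0]))%360).round(1))
near(.07,.08); near(.106,.115)
m=(w[...,0]>.5)&(w[...,0]<.61)&(w[...,1]>.12)&(w[...,1]<.175)&(w[...,2]>.097)&(w[...,2]<.103)
q=w[m]
if len(q)>5:r=cv2.minAreaRect((q[:,:2]*1000).astype(np.float32)); print('paddle',len(q),q.mean(0),r)
E
python3 chk.py w11
```

```text
[0.60405278 0.14892029 0.09231349] [-7.30873033e-04  4.64232078e-02  9.98921579e-01 -1.75843197e-04] 23.1 [0.2474852  0.6027782  0.03282727]
0.07 827 [0.5331 0.0636 0.0743] r 0.0485 before mark deg 27.1
0.07 721 [0.5485 0.0832 0.0744] r 0.0484 before mark deg 57.0
0.07 271 [0.5697 0.0949 0.0752] r 0.0509 before mark deg 85.1
0.106 1041 [0.5718 0.0914 0.1095] r 0.0471 before mark deg 86.9
paddle 1368 [0.5893551  0.1484599  0.09970067] ((590.9251708984375, 147.76670837402344), (31.735637664794922, 13.002857208251953), 84.0634536743164)
```

View pics/w11.png

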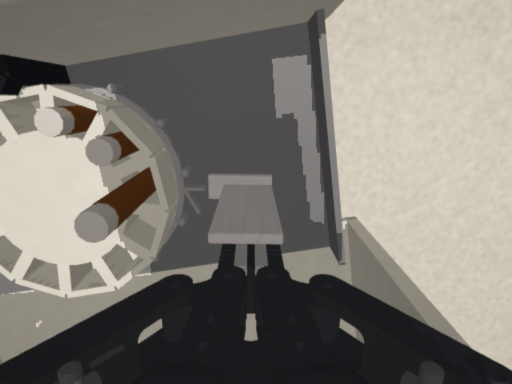

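Call:
{"op": "apply_moves", "data": {
  "moves": [
    [-0.0055,0.0013,0.001,0,0,3],
    [-0.0056,0.001,0,0,0,3],
    [-0.0056,0.0008,0,0,0,3],
    [-0.0056,0.0004,0,0,0,3],
    [-0.0057,0.0002,0,0,0,3],
    [-0.0056,-0.0002,0,0,0,3],
    [-0.0057,-0.0004,0,0,0,3],
    [-0.0056,-0.0008,0,0,0,3],
    [-0.0055,-0.001,0,0,0,3],
    [-0.0055,-0.0013,0,0,0,3],
    [-0.0055,-0.0016,0,0,0,3],
    [-0.0053,-0.0019,0,0,0,3]
  ]
}}

```text
time: 24.1
tool_pos: [0.538, 0.1457, 0.0939]
ee_rot: [0.001, -0.266, 0.964, -0.0]
wrist_force: [2.8, 1.1, -2.5]
finger_gap: 0.0002
```

Call:
{"op": "apply_moves", "data": {
  "moves": [
    [-0.0037,-0.0016,0,0,0,2],
    [-0.0018,-0.0008,0,0,0,1],
    [0,0,0,0,0,0],
    [0,0,0,0,0,0]
  ]
}}

```text
time: 24.43
tool_pos: [0.5346, 0.1444, 0.0942]
ee_rot: [0.004, -0.289, 0.957, 0.0]
wrist_force: [10.6, 5.8, -8.6]
finger_gap: -0.0002
```

Call:
{"op": "apply_moves", "data": {
  "moves": [
    [0.0055,0.0024,0,0,0,-3],
    [0.0053,0.0019,0,0,0,-3],
    [0.0055,0.0016,0,0,0,-3],
    [0.0055,0.0013,0,0,0,-3],
    [0.0055,0.001,0,0,0,-3],
    [0.0056,0.0008,0,0,0,-3],
    [0.0057,0.0004,0,0,0,-3],
    [0.0056,0.0002,0,0,0,-3],
    [0.0057,-0.0002,0,0,0,-3],
    [0.0056,-0.0004,0,0,0,-3],
    [0.0056,-0.0008,0,0,0,-3],
    [0.0056,-0.001,0,0,0,-3]
  ]
}}

```text
time: 25.43
tool_pos: [0.5995, 0.1503, 0.0939]
ee_rot: [0.0, 0.022, 1.0, -0.0]
wrist_force: [1.2, -0.8, -0.7]
finger_gap: 0.0003
```

Call:
{"op": "apply_moves", "data": {
  "moves": [
    [0.0065,-0.0013,0,0,0,-3],
    [0,0,0,0,0,0],
    [0,0,0,0,0,0],
    [0,0,0,0,0,0]
  ]
}}

```text
time: 25.77
tool_pos: [0.6051, 0.1491, 0.0935]
ee_rot: [-0.0, 0.046, 0.999, -0.0]
wrist_force: [-0.9, -0.7, 0.0]
finger_gap: 0.0002
```

```bash
python3 chk.py w12
```

```text
[0.60510792 0.14909988 0.09352129] [-4.45610549e-04  4.62632617e-02  9.98929180e-01 -7.68219191e-05] 25.8167 [-0.40790935 -0.54654425 -0.34499475]
0.07 400 [0.5299 0.043  0.0736] r 0.0478 before mark deg 2.1
0.07 818 [0.5328 0.0645 0.0743] r 0.0491 before mark deg 28.0
0.07 283 [0.5481 0.0875 0.0752] r 0.0521 before mark deg 59.5
0.106 1205 [0.5491 0.0833 0.1095] r 0.0481 before mark deg 57.6
paddle 1324 [0.58969168 0.14865745 0.09973255] ((591.4096069335938, 147.73434448242188), (32.19588088989258, 14.219897270202637), 84.99093627929688)
```

Two pockets to go; third stroke, a touch deeper.

Call:
{"op": "apply_moves", "data": {
  "moves": [
    [-0.0055,0.0013,0,0,0,3],
    [-0.0056,0.001,0,0,0,3],
    [-0.0056,0.0008,0,0,0,3],
    [-0.0056,0.0004,0,0,0,3],
    [-0.0057,0.0002,0,0,0,3],
    [-0.0056,-0.0002,0,0,0,3],
    [-0.0057,-0.0004,0,0,0,3],
    [-0.0056,-0.0008,0,0,0,3],
    [-0.0055,-0.001,0,0,0,3],
    [-0.0055,-0.0013,0,0,0,3],
    [-0.0055,-0.0016,0,0,0,3],
    [-0.0053,-0.0019,0,0,0,3]
  ]
}}

```text
time: 26.82
tool_pos: [0.5389, 0.1461, 0.0939]
ee_rot: [0.001, -0.266, 0.964, 0.0]
wrist_force: [1.4, 1.7, -2.3]
finger_gap: -0.0001
```

Call:
{"op": "apply_moves", "data": {
  "moves": [
    [-0.0037,-0.0016,0,0,0,2],
    [-0.0035,-0.0015,0,0,0,2],
    [0,0,0,0,0,0],
    [0,0,0,0,0,0]
  ]
}}

```text
time: 27.15
tool_pos: [0.5342, 0.1444, 0.0943]
ee_rot: [0.005, -0.297, 0.955, 0.001]
wrist_force: [11.3, 9.8, -9.9]
finger_gap: 0.0004
```

Call:
{"op": "apply_moves", "data": {
  "moves": [
    [0.0073,0.0032,0,0,0,-4],
    [0.0053,0.0019,0,0,0,-3],
    [0.0055,0.0016,0,0,0,-3],
    [0.0055,0.0013,0,0,0,-3],
    [0.0055,0.001,0,0,0,-3],
    [0.0056,0.0008,0,0,0,-3],
    [0.0057,0.0004,0,0,0,-3],
    [0.0056,0.0002,0,0,0,-3],
    [0.0057,-0.0002,0,0,0,-3],
    [0.0056,-0.0004,0,0,0,-3],
    [0.0056,-0.0008,0,0,0,-3],
    [0.0056,-0.001,0,0,0,-3]
  ]
}}

```text
time: 28.15
tool_pos: [0.6006, 0.1503, 0.094]
ee_rot: [0.0, 0.021, 1.0, -0.0]
wrist_force: [1.4, -0.3, 0.3]
finger_gap: 0.0
```

Call:
{"op": "apply_moves", "data": {
  "moves": [
    [0.0055,-0.0013,0,0,0,-3],
    [0,0,0,0,0,0],
    [0,0,0,0,0,0],
    [0,0,0,0,0,0]
  ]
}}

```text
time: 28.48
tool_pos: [0.6053, 0.1492, 0.0936]
ee_rot: [-0.0, 0.046, 0.999, -0.0]
wrist_force: [-0.8, -0.3, 0.2]
finger_gap: 0.0001
```

```bash
python3 chk.py w13
```

```text
[0.6052896  0.14924753 0.09360085] [-3.30057443e-04  4.62473451e-02  9.98929964e-01 -3.14067253e-05] 28.5333 [ 0.49910606 -0.75238067 -0.04133586]
0.07 56 [0.5239 0.0432 0.0727] r 0.0538 before mark deg 2.6
0.07 376 [0.533  0.0685 0.0752] r 0.0507 before mark deg 32.3
0.106 389 [0.5342 0.0686 0.1085] r 0.0497 before mark deg 33.0
paddle 1339 [0.58967493 0.14858309 0.09972277] ((591.7334594726562, 147.83108520507812), (32.24496841430664, 14.48090934753418), 84.53811645507812)
```

Call:
{"op": "apply_moves", "data": {
  "moves": [
    [-0.0055,0.0013,0,0,0,3],
    [-0.0056,0.001,0,0,0,3],
    [-0.0056,0.0008,0,0,0,3],
    [-0.0056,0.0004,0,0,0,3],
    [-0.0057,0.0002,0,0,0,3],
    [-0.0056,-0.0002,0,0,0,3],
    [-0.0057,-0.0004,0,0,0,3],
    [-0.0056,-0.0008,0,0,0,3],
    [-0.0055,-0.001,0,0,0,3],
    [-0.0055,-0.0013,0,0,0,3],
    [-0.0055,-0.0016,0,0,0,3],
    [-0.0053,-0.0019,0,0,0,3]
  ]
}}

```text
time: 29.53
tool_pos: [0.5391, 0.1463, 0.094]
ee_rot: [0.001, -0.266, 0.964, 0.0]
wrist_force: [1.6, 3.6, -0.5]
finger_gap: -0.0003
```

Call:
{"op": "apply_moves", "data": {
  "moves": [
    [-0.0037,-0.0016,0,0,0,2],
    [-0.0035,-0.0015,0,0,0,2],
    [0,0,0,0,0,0],
    [0,0,0,0,0,0]
  ]
}}

```text
time: 29.87
tool_pos: [0.5342, 0.1445, 0.0943]
ee_rot: [0.005, -0.297, 0.955, 0.001]
wrist_force: [10.4, 10.0, -9.5]
finger_gap: -0.0002
```

Call:
{"op": "apply_moves", "data": {
  "moves": [
    [0.0073,0.0032,0,0,0,-4],
    [0.0053,0.0019,0,0,0,-3],
    [0.0055,0.0016,0,0,0,-3],
    [0.0055,0.0013,0,0,0,-3],
    [0.0055,0.001,0,0,0,-3],
    [0.0056,0.0008,0,0,0,-3],
    [0.0057,0.0004,0,0,0,-3],
    [0.0056,0.0002,0,0,0,-3],
    [0.0057,-0.0002,0,0,0,-3],
    [0.0056,-0.0004,0,0,0,-3],
    [0.0056,-0.0008,0,0,0,-3],
    [0.0056,-0.001,0,0,0,-3]
  ]
}}

```text
time: 30.87
tool_pos: [0.6008, 0.1504, 0.094]
ee_rot: [0.0, 0.021, 1.0, -0.0]
wrist_force: [0.8, 0.1, -0.8]
finger_gap: -0.0001
```

Call:
{"op": "apply_moves", "data": {
  "moves": [
    [0.0055,-0.0013,0,0,0,-3],
    [0,0,0,0,0,0],
    [0,0,0,0,0,0],
    [0,0,0.02,0,0,0],
    [0,0,0.03,0,0,0],
    [0,0,0.04,0,0,0],
    [0,0,0.04,0,0,0],
    [0,0,0.04,0,0,0],
    [0,0,0.03,0,0,0],
    [0,0,0,0,0,0],
    [0,0,0,0,0,0]
  ]
}}

```text
time: 31.78
tool_pos: [0.6065, 0.1495, 0.2966]
ee_rot: [0.002, 0.046, 0.999, 0.0]
wrist_force: [0.3, -0.3, -0.1]
finger_gap: -0.0001
```

```bash
python3 chk.py w14
```

```text
[0.60555498 0.14937139 0.29393908] [2.09153571e-04 4.62411379e-02 9.98930284e-01 2.93121353e-05] 31.8333 [-0.69670269 -1.22992967 -0.66672678]
0.07 39 [0.529  0.0442 0.075 ] r 0.0487 before mark deg 3.6
0.07 131 [0.5373 0.0158 0.0746] r 0.0496 before mark deg -31.4
0.07 130 [5.569e-01 4.000e-04 7.440e-02] r 0.0489 before mark deg -60.7
0.106 167 [0.5288 0.0395 0.1096] r 0.0491 before mark deg -1.9
paddle 144 [0.58738552 0.14779411 0.09973906] ((587.364501953125, 148.11024475097656), (30.703744888305664, 4.388551235198975), 84.67577362060547)
```

View pics/w14.png

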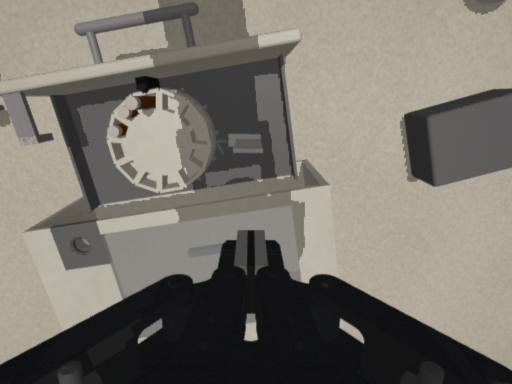

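```bash
python3 - <<'E'
from h import *
p=load('w14');w=cloud(p);w8=cloud(load('w8'))
for n,ww in (('w14',w),('w8',w8)):
    m=(ww[...,2]>.114)&(ww[...,2]<.122)&(ww[...,0]>.46)&(ww[...,0]<.52)&(ww[...,1]>0.03)&(ww[...,1]<.18); q=ww[m]
    c=np.polyfit(q[:,1],q[:,0],1); print(n,'panel x at y=.1',np.polyval(c,.1),c)
p=snap('top','t15');snap('scene','s15');s=ctrl.state();print(s['time'])
a=load('top0')['image'];im=np.vstack([p['image'][60:280,90:440],a[60:280,90:440]])[:,:,::-1]
cv2.imwrite('pics/cmp.png',cv2.resize(im,None,fx=1.3,fy=1.3))
E
```

```text
w14 panel x at y=.1 0.49184935881605985 [-0.06993834  0.49884319]
w8 panel x at y=.1 0.4916831914513537 [-0.06938505  0.4986217 ]
31.9333
```

View pics/cmp.png

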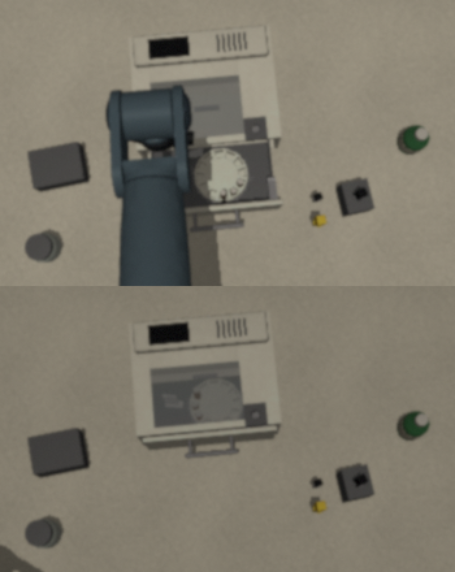

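View pics/s15.png

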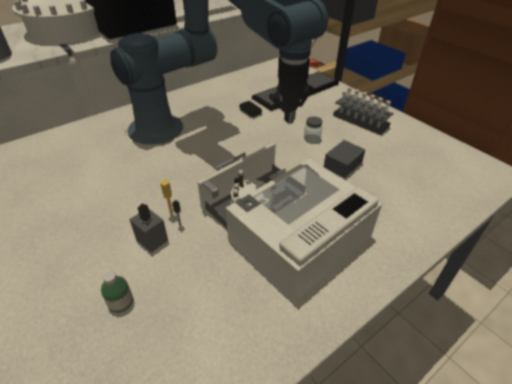

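```bash
python3 -c "
from rig import ctrl
print(ctrl.finish_job())"
```

```text
the job is handed in; nothing more can be done
None
```

The job is done and handed in at about 32 s. The tall vial stands at the pointer, the drawer is out at its stop and the pin is back in its stand.

**What I did**
- I took the pin from its stand and pressed it about 34 mm into the release hole, and the drawer sprang out. I then put the pin back in the stand.
- I pulled the drawer by its bar until it hit the stop, where the force rose to about 23 N.
- I made four full lever strokes with the closed fingers behind the paddle. Each went to the stop (about 12–17 N sideways), and I backed off each time so the lever sprang back.

**Last checks**
- **Tall vial:** measured about 2° from the mark, which is within the measuring error.
- **Lever:** the paddle is back at its rest position.
- **Drawer:** the front panel is within 0.2 mm of where it was just after the pull to the stop. I did not measure the 135 mm travel exactly.
- **Pin and bystanders:** the pin stands in its stand. In the top and scene views the bottle, jar, box and look-alike pins look unmoved; I compared these by eye only.
- **Gripper:** it hung clear, about 0.29 m above the table, touching nothing.

No check failed or disagreed.

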